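Load the cell tester and set its stop

ROBOT

A 6-joint arm with a two-finger parallel gripper is mounted at the origin on the work surface. World frame = base frame: x ahead of the robot, y to its left, z up, the work surface at z = 0. Lengths are in m, angles in rad, forces in N, time in s.
With the tool pointing down it reaches from about 0.375 to 0.9 m from the base axis. Payload 3.1 kg.
Tool frame: the origin (TCP) lies at the very end of the fingers, on their centre line; the grasp point (between the pads) lies 19 mm behind it; z points along the fingers, y is the direction in which the jaws open and shut (so a half turn about z gives the same grasp; the last joint's range is limited). The gripper opens to 87 mm and grips with 3 to 60 N. Pads are 19 mm wide; open, the fingers measure 117 mm over their backs; the gripper's body (75 mm by 190 mm) begins 51 mm behind the grasp point.
Start: joints at [0.939, 0.527, 1.433, -0, 1.181, -0.178], TCP at [0.274, 0.562, 0.223] pointing down, gripper open.
Joint ranges: [-3.08, 3.08], [-0.75, 2.2], [0.22, 2.44], [-1.43, 4.57], [0, 2.65], [-2.85, 2.85]. Speed limits (rad/s): [2.79, 2.79, 3.14, 3.14, 3.14, 3.14].

INTERFACE

Orientations are given as a unit quaternion [x, y, z, w].
In Python, from rig import robot gives the robot as it stands. The module is installed in compiled form; this text tells all that it offers.
- The arm moves only by the tool carry_out, never from a script. Its argument "series" is a list of rows, each a list of 7 numbers: the shift along the tool's x, y, z in mm, then the turn, a rotation vector about the tool's x, y, z in degrees, then the gripper command: -1 is shut, 1 is fully open, values between are in proportion. In form: [[tx, ty, tz, rx, ry, rz, claw], ...]. A call has 1 to 8 rows; each row is the pose to reach, as a shift and turn from the pose measured when the call began, along the tool's axes at that moment; what a row does not reach only later rows make up. A row lasts 1/8 s, in which the tool goes at most 62.5 mm and 10.7 degrees, less where a joint would pass 70% of its speed; a pose out of reach is approached as far as the arm can. A call with a gripper value outside its range is refused whole. The fingers move at their own pace and stop on an object; "force" is the grip in N (left out, the last holds). Time passes only in rows, so rows that repeat a pose let the fingers close. It gives the time, the measured TCP pose, the force and the opening at its end, in the units of the state.
- robot.get_obs(): the state, without advancing time (a new reading comes with each control period).
- robot.camera(name): name is "side" or "top" or "wrist"; returns a dict with "pixels" (400x640x3 uint8, red, green, blue), "fx", "fy", "cx", "cy" (pixels), "position" and "attitude" of the camera in the world. Camera axes: x right, y down, z forward; pixel columns grow to the right and rows downward; lengths in m; the calibration is good to about 2 mm. The wrist camera is an equidistant fisheye: a pixel r from the principal point sees the ray r / f radians off the axis. A picture is of the moment at which its call begins. There is no depth.
- robot.hand_in(): hands the job in, once; it reports no verdict.
The state is a dict: "time": time; "q": joint angles; "joint_velocities": joint speeds; "joint_torque": joint torques, N m; "position": TCP position; "tool_rot": TCP orientation; "ft_force": force on the tool from outside, world axes, zero at the start; "moment": the same for the moment, N m; "grip_width": finger opening in m.
Only numpy, scipy, OpenCV 4.12 (cv2) and the standard library are available. Lean on these libraries where they do the work, as an engineer would, in place of code of your own. Each camera call takes 0.05 s, during which the arm holds its last target.

TASK

Set up the cell tester for all the cells in the tray: loosen the knob of its sliding stop, move the stop to the tick for that number of cells and clamp it tight again, never forcing it while clamped. Then lay every cell across the loading end of the track with its red plus end towards the rail and, with the paddle, gently roll them in under the guard into one touching row against the stop, so that the row starts at the red index line. Finish, in either order, by pressing the green start button and parking the paddle upright on its blue mat as it stood; leave the other tools alone.

Things in the scene. Friction and masses are not known exactly. Their poses are not given: they have to be found in the camera images.
- tester: Cell tester, fixed: grey base with a level straight track along its y axis. Origin at bench level, on the track's centre line, at the inner edge of the red index line. +y runs along the track to the sliding stop, -y to the open loading end, +x across to the rail. Deck 12 mm above the bench. A white console 45 mm high stands at x = 120 to 185 mm, y = -30 to 215 mm
- loading_end (a point): Middle of the loading end, on the deck 12 mm above the bench: the track open above from y = -315 to -60 mm of the tester (this point is at y = -190 mm), guide walls 77 mm apart and 10 mm high above the deck, from y = -115 mm on a funnel, 20 mm high, to the 69 mm under the guard. Base 104 mm wide here, end bevelled to y = -335 mm
- index (a point): Point on the deck, track centre, at the inner edge of the red index line (y = 0 of the tester, 12 mm above the bench); axes as the tester's. The clear guard, a plate with its underside 52 mm and top 56 mm above the bench, covers the track from y = -60 to 213 mm, x within 53 mm; under it the guide walls (20 mm above the deck) are 69 mm apart
- stop (a joint): Position of the sliding stop, m: from the index line to the stop's face along the tester's +y, 0 to 0.165. Freed, it slides with about 1 N and stays where left; clamped, it holds firm. White ticks beside the rail (x = 98 to 114 mm), counted from the red tick at the index line, mark where the face belongs for 1, 2, 3 and 4 cells: 26, 52, 78, 104 mm
- stop_face (a point): Middle of the orange stop's face (60 mm wide, 16 to 47 mm above the bench) that the cells come up against; at x = 0 of the tester, 29 mm above the bench; axes as the tester's. The stop's aluminium block rides on the rail, top 60 mm above the bench
- clamp_knob (a joint): Turn of the clamp knob on the stop's block, rad, growing clockwise seen from above: 0 (its end) = fully loose, bar grip across the rail; the screw bites from about 0.8, from 1.1 it is tight, 1.5 is the other end. It takes 0.1 to 0.2 N m, stays where left, and may be held to slide the loosened stop
- start (a joint): Press of the round green start button on the console's top, m: 0 = up, 0.005 = fully down; a spring brings it back; 4 N press it down
- start_top (a point): Middle of the top of the start button (22 mm across) at x = 140 mm, y = 4 mm of the tester, 66 mm above the bench, in a housing 57 mm high; pressed straight down
- knob_grip (a point): Middle of the knob's black bar grip, on the turning axis, 89 mm above the bench (76 mm beyond the track centre, 22 mm behind the stop's face). The bar is 46 mm long (along this point's x, which turns with the knob; yellow mark at the +x end), 13 mm wide (along y) and 22 mm high
- tray: Fixed black tray, 92 by 240 mm, rims 20 mm high along its long sides. The cells lie across it (plus ends to its +x) in four cradles 56 mm apart along its y axis: each rests near both ends on two strips 14 mm high, between ridges 5 mm higher, and is free below its middle third (floor at 4 mm). Cell centres 27 mm above the bench. Origin at its centre, bench level
- paddle: Loose push paddle, 80 g, upright. Origin at the foot of the middle of the blade's front face; +y = push direction, z up. White slippery blade 60 mm wide (x), 8 mm thick, 30 mm high; an orange bar 16 mm wide, 12 mm high runs back along the ground under a raised handle, its tail turned up like a ski. All within 90 mm behind the blade's face is at most 30 mm high and fits under the guard
- paddle_handle (a point): Middle of the paddle's handle: 125 mm behind the blade's front face, 55 mm above its foot; the handle is 20 mm wide (x), 70 mm long (y) and 22 mm high
- mat_mark (a point): Where the paddle's origin belongs when parked: on the blue mat (110 by 250 mm, 3 mm thick, fixed), 80 mm from the mat's centre along its y axis; y = the way the blade points when parked
- cell1: A lying blue battery cell, a cylinder 26 mm in diameter and 65 mm long, 90 g, with a red ring round its plus end. Origin at its centre; its x axis runs along the cell towards the plus end; it rolls freely, so y and z turn with it. Absent in some runs
- plus1 (a point): Centre of the plus end face of cell1, 32.5 mm from its centre
- cell2: A lying blue battery cell, a cylinder 26 mm in diameter and 65 mm long, 90 g, with a red ring round its plus end. Origin at its centre; its x axis runs along the cell towards the plus end; it rolls freely, so y and z turn with it. Absent in some runs
- plus2 (a point): Centre of the plus end face of cell2, 32.5 mm from its centre
- cell3: A lying blue battery cell, a cylinder 26 mm in diameter and 65 mm long, 90 g, with a red ring round its plus end. Origin at its centre; its x axis runs along the cell towards the plus end; it rolls freely, so y and z turn with it. Absent in some runs
- plus3 (a point): Centre of the plus end face of cell3, 32.5 mm from its centre
- cell4: A lying blue battery cell, a cylinder 26 mm in diameter and 65 mm long, 90 g, with a red ring round its plus end. Origin at its centre; its x axis runs along the cell towards the plus end; it rolls freely, so y and z turn with it. Absent in some runs
- plus4 (a point): Centre of the plus end face of cell4, 32.5 mm from its centre
- screwdriver: Bystander: loose screwdriver with a red handle, lying on the bench; leave alone
- solder_reel: Bystander: metal solder reel, 54 mm in diameter, 38 mm high; origin under its centre; leave alone
- pliers: Bystander: small pliers with blue handles, about 130 mm long, lying flat; leave alone
There are look-alikes about, which are no part of the job. Leave any brown or white look-alike of the cell2 alone.

How it is judged:
By the outcome, as a careful person would: the job done as asked, in the order asked, and still so for the second after the job is handed in, with the robot touching nothing.
Of cell1, cell2, cell3, cell4 only 2 to 4 are there at a start; the rules pass over those that are not, and their reading is None.
At some moment in a run one of cell1, cell2, cell3, cell4, paddle may be knocked a few centimetres aside while the robot is not near it.
Once in a run the grip may slacken for a moment while it holds something.
It also fails if it takes over 210 s, if anything falls off the work surface, if the arm or the gripper's body presses on something with over 40 N, if the wrist force passes 120 N, or if a joint passes its speed limit or range.

## Working session

There is one attempt and no reset: what is moved stays moved. The work goes in short steps, Python scripts to look and compute and a tool call to move; the robot and the scene stay as the last step left them, time stands still between calls to the robot, and variables do not carry over. Pictures are saved under pics/ and viewed, and the job is handed in when it is done.

Besides the shell and the picture viewer there is one more tool, called after ">>>" as a command line: name --pt "numbers of a row" for each row, then --argument value for the rest. carry_out: Moves the arm, as the interface text tells. Its arguments: {"type":"object","properties":{"series":{"type":"array"},"force":{"type":"number"}},"required":["series"]}

```bash
mkdir -p pics
python3 - <<'E'
from rig import robot
import cv2,numpy as np
print(robot.get_obs())
for n in ["side","top","wrist"]:
    c=robot.camera(n); cv2.imwrite(f"pics/{n}0.png",c["pixels"][:,:,::-1])
    print(n,{k:np.round(v,4).tolist() for k,v in c.items() if k!="pixels"})
E
```

```text
{'time': 0.0, 'q': array([ 9.38491390e-01,  5.28481967e-01,  1.43392203e+00, -2.85008144e-05,
        1.18139190e+00, -1.78508516e-01]), 'joint_velocities': array([ 3.50597625e-04, -5.88418761e-04, -1.20947715e-04, -7.34952146e-04,
        6.21168696e-04, -8.26330566e-05]), 'joint_torque': array([ 2.18459070e-03, -4.40043032e+01, -1.76595122e+01,  6.34928816e-02,
        5.80347993e-02, -1.61992707e-04]), 'position': array([0.27352591, 0.56113912, 0.22155566]), 'tool_rot': array([ 2.24950902e-01,  9.74369477e-01, -1.01752484e-03, -4.22362459e-04]), 'ft_force': array([ 0.28450558,  0.02211567, -0.50211436]), 'moment': array([ 0.00258745, -0.00653547, -0.00400603]), 'grip_width': 0.08658176435979069}
side {'fx': 454.5286, 'fy': 454.5286, 'cx': 326.7786, 'cy': 198.8751, 'position': [0.0119, -0.8528, 0.6275], 'attitude': [0.8367, -0.2153, 0.1292, -0.4867]}
top {'fx': 520.6979, 'fy': 520.6979, 'cx': 321.2684, 'cy': 209.73, 'position': [0.2381, -0.0034, 1.5739], 'attitude': [0.7099, -0.6993, 0.0543, -0.0634]}
wrist {'fx': 309.7069, 'fy': 309.7069, 'cx': 315.0437, 'cy': 198.9902, 'position': [0.2088, 0.5936, 0.384], 'attitude': [0.8401, 0.5252, 0.0706, 0.1156]}
```

View pics/top0.png

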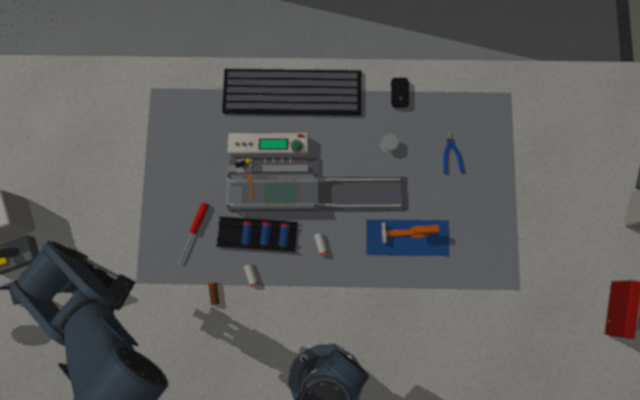

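View pics/side0.png

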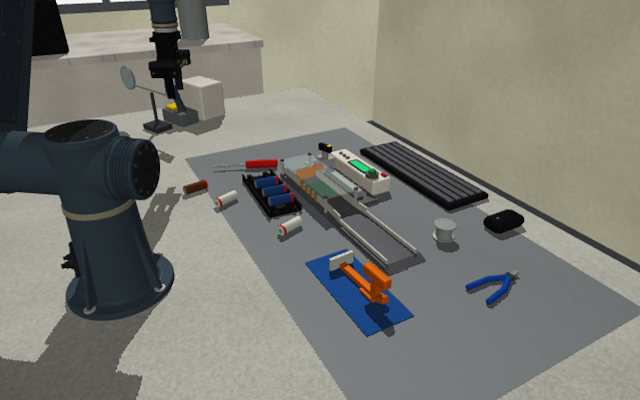

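View pics/wrist0.png

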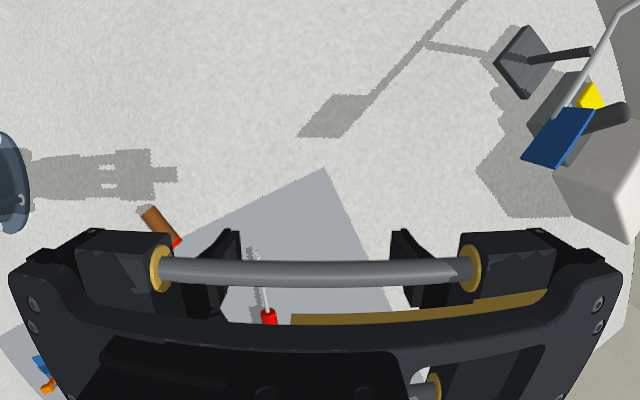

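```bash
cat > h.py <<'E'
from rig import robot
import cv2,numpy as np
from scipy.spatial.transform import Rotation as R
def shot(n,name=None,crop=None,scale=1):
    c=robot.camera(n); save(c,name,crop,scale) if name else None; return c
def save(c,name,crop=None,scale=1):
    p=c["pixels"][:,:,::-1]
    if crop: u0,v0,u1,v1=crop; p=p[v0:v1,u0:u1]
    p=cv2.resize(p,None,fx=scale,fy=scale,interpolation=cv2.INTER_CUBIC)
    cv2.imwrite(f"pics/{name}.png",p)
def ray(c,u,v,fish=False):
    x=(u-c["cx"])/c["fx"];y=(v-c["cy"])/c["fy"]
    if fish:
        r=np.hypot(x,y); d=np.array([np.sin(r)*x/max(r,1e-9),np.sin(r)*y/max(r,1e-9),np.cos(r)])
    else: d=np.array([x,y,1.])
    return R.from_quat(c["attitude"]).apply(d)
def at(c,u,v,z,fish=False):
    d=ray(c,u,v,fish); o=np.array(c["position"]); return o+d*(z-o[2])/d[2]
def proj(c,P,fish=False):
    d=R.from_quat(c["attitude"]).inv().apply(np.atleast_2d(P)-np.array(c["position"]))
    if fish:
        rho=np.hypot(d[:,0],d[:,1]); th=np.arctan2(rho,d[:,2]); s=th/np.maximum(rho,1e-9)
        return np.c_[c["cx"]+c["fx"]*d[:,0]*s,c["cy"]+c["fy"]*d[:,1]*s]
    return np.c_[c["cx"]+c["fx"]*d[:,0]/d[:,2],c["cy"]+c["fy"]*d[:,1]/d[:,2]]
def pose():
    o=robot.get_obs(); return np.array(o["position"]),R.from_quat(o["tool_rot"])
def move(target,yaw=None,Rt=None):
    """shift in tool mm & rotvec in deg from current to target; yaw: tool x axis heading (tool down)"""
    p,r=pose()
    if Rt is None:
        Rt=r if yaw is None else R.from_matrix(np.array([[np.cos(yaw),np.sin(yaw),0],[np.sin(yaw),-np.cos(yaw),0],[0,0,-1]]).T)
    t=r.inv().apply(np.array(target)-p)*1000
    w=np.degrees((r.inv()*Rt).as_rotvec())
    return np.round(t,1),np.round(w,2)
E
python3 - <<'E'
from h import *
c=shot("top"); save(c,"t1",(200,110,420,270),3.6)
c=shot("side"); save(c,"s1",(230,130,430,280),4)
E
```

```text
(no output)
```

View pics/t1.png

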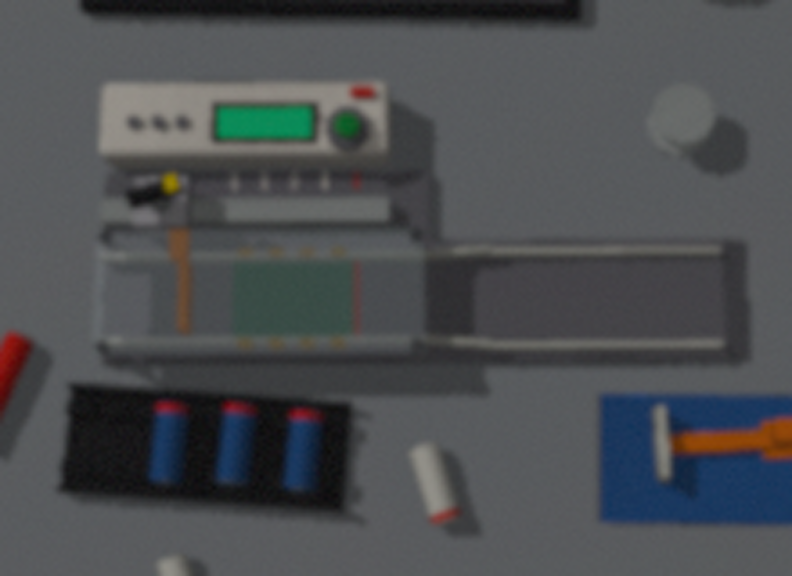

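View pics/s1.png

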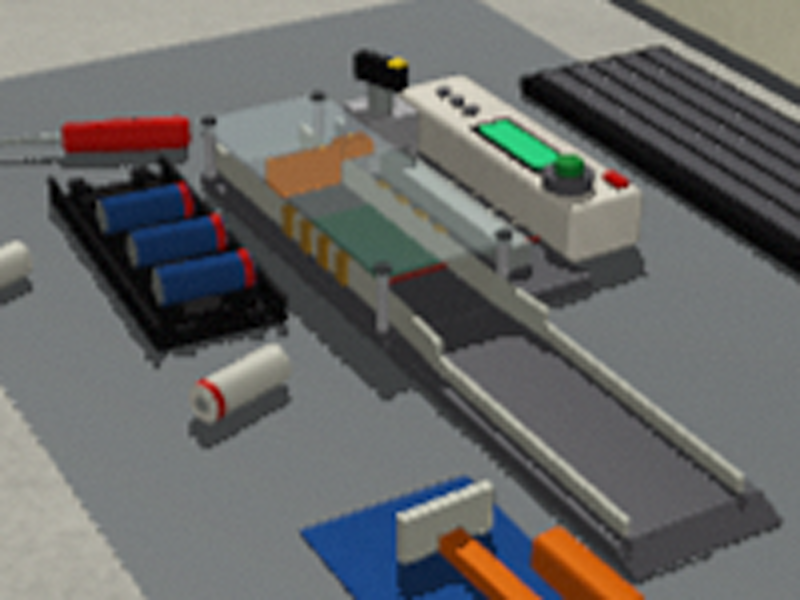

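```bash
cat > fit.py <<'E'
from h import *
from scipy.optimize import least_squares
def fit(obs,x0):
    # obs: list of (cam,fish,P local,u,v)
    def f(x):
        r=R.from_euler('z',x[2]); out=[]
        for c,fi,P,u,v in obs:
            out+=list((proj(c,r.apply(P)+[x[0],x[1],0],fi)[0]-[u,v]))
        return out
    s=least_squares(f,x0,loss='soft_l1'); return s.x,np.round(np.array(f(s.x)).reshape(-1,2),1)
E
python3 - <<'E'
from fit import *
t=robot.camera("top"); s=robot.camera("side")
T=lambda P,u,v:(t,False,np.array(P)/1e3,u/3.6+200,v/3.6+110)
S=lambda P,u,v:(s,False,np.array(P)/1e3,u/4+230,v/4+130)
tt=[T([185,215,45],103,85),T([185,-30,45],388,82),T([120,-30,45],388,155),T([120,215,45],100,158),T([140,4,66],347,126),T([0,0,12],357,298),
T([38.5,-315,22],726,252),T([-38.5,-315,22],726,342)]
ss=[S([140,4,66],570,158),S([185,-30,45],638,188),S([120,-30,45],572,222),S([120,215,45],410,92)]
for o in (tt,ss,tt+ss):
    x,e=fit(o,[.4,.1,0.]); print(np.round(x,4)); print(e.tolist())
tr=[T([0,0,0],0,0)]
for n,(u,v) in dict(plus1=(171,408),minus1=(166,480),plus2=(238,408),minus2=(232,482),plus3=(304,413),minus3=(298,488)).items():
    print(n,np.round(at(t,u/3.6+200,v/3.6+110,.035),4))
for n,(u,v,z) in dict(bl0=(655,405,.033),bl1=(665,480,.033),mat0=(600,395,.003),mat1=(600,522,.003)).items():
    print(n,np.round(at(t,u/3.6+200,v/3.6+110,z),4))
for n,(u,v,z) in dict(knob=(152,190,.1),knoby=(172,183,.1),stopL=(184,330,.047),stopR=(180,265,.047)).items():
    print(n,np.round(at(t,u/3.6+200,v/3.6+110,z),4))
E
```

```text
[0.5483 0.0887 0.0227]
[[-0.7, -0.4], [0.2, -0.3], [0.2, -0.0], [-0.4, -0.1], [0.0, -0.2], [-0.5, 1.3], [0.2, 0.1], [1.0, -0.0]]
[ 0.5501  0.0955 -0.0425]
[[0.0, 0.8], [2.5, 1.7], [-0.6, -2.2], [-0.5, -1.6]]
[0.5489 0.0886 0.0209]
[[-0.5, -0.7], [0.3, -0.5], [0.3, -0.2], [-0.2, -0.4], [0.1, -0.4], [-0.4, 1.1], [0.3, 0.1], [1.1, -0.0], [-0.8, 0.6], [1.8, 1.0], [-0.5, -2.3], [-4.7, -0.9]]
plus1 [0.4525 0.2384 0.035 ]
minus1 [0.3925 0.2401 0.035 ]
plus2 [0.4533 0.1827 0.035 ]
minus2 [0.3916 0.1855 0.035 ]
plus3 [0.4499 0.1277 0.035 ]
minus3 [0.3875 0.1309 0.035 ]
bl0 [ 0.461  -0.1632  0.033 ]
bl1 [ 0.3988 -0.1712  0.033 ]
mat0 [ 0.4733 -0.1198  0.003 ]
mat1 [ 0.3658 -0.12    0.003 ]
knob [0.6217 0.2506 0.1   ]
knoby [0.6277 0.2346 0.1   ]
stopL [0.5163 0.2283 0.047 ]
stopR [0.5714 0.2337 0.047 ]
```

Run:
```python
from h import *
c=robot.camera("wrist"); p,r=pose()
print(r.inv().apply(np.array(c["position"])-p), (r.inv()*R.from_quat(c["attitude"])).as_matrix().round(3))
print(move([.60,.08,.25],np.pi/2))
```

```text
[ 0.07253107  0.00040022 -0.16220735] [[ 0.    -0.963 -0.269]
 [ 1.     0.    -0.001]
 [ 0.001 -0.269  0.963]]
(array([-504.2, -289.9,  -27.6]), array([-2.0e-02,  1.0e-02,  6.4e+01]))
```

>>> carry_out --pt "-504 -290 -27.6 0 0 64 1" --pt "-504 -290 -27.6 0 0 64 1" --pt "-504 -290 -27.6 0 0 64 1" --pt "-504 -290 -27.6 0 0 64 1" --pt "-504 -290 -27.6 0 0 64 1" --pt "-504 -290 -27.6 0 0 64 1" --pt "-504 -290 -27.6 0 0 64 1" --pt "-504 -290 -27.6 0 0 64 1"

```text
time: 1.4
position: [0.5549, 0.1462, 0.2465]
tool_rot: [0.707, 0.707, 0.0, 0.0]
ft_force: [0.6, 0.7, -0.6]
grip_width: 0.087
```

Run:
```python
from h import *
print(pose()[0],move([.60,.08,.25],np.pi/2))
```

```text
[0.55485491 0.14624071 0.24654571] (array([-66.2,  45.2,  -3.4]), array([ 0.03, -0.  , -0.02]))
```

>>> carry_out --pt "-66 45 -3 0 0 0 1" --pt "-66 45 -3 0 0 0 1" --pt "-66 45 -3 0 0 0 1"

```text
time: 1.78
position: [0.6, 0.0794, 0.2493]
tool_rot: [0.708, 0.706, 0.0, -0.0]
ft_force: [-0.1, 1.1, 0.4]
grip_width: 0.0872
```

Run:
```python
from h import *
c=shot("wrist","w1",None,1.25);print(pose()[0])
import pickle;pickle.dump(c,open("w1.pkl","wb"))
```

```text
[0.59899827 0.08077537 0.24918999]
```

View pics/w1.png

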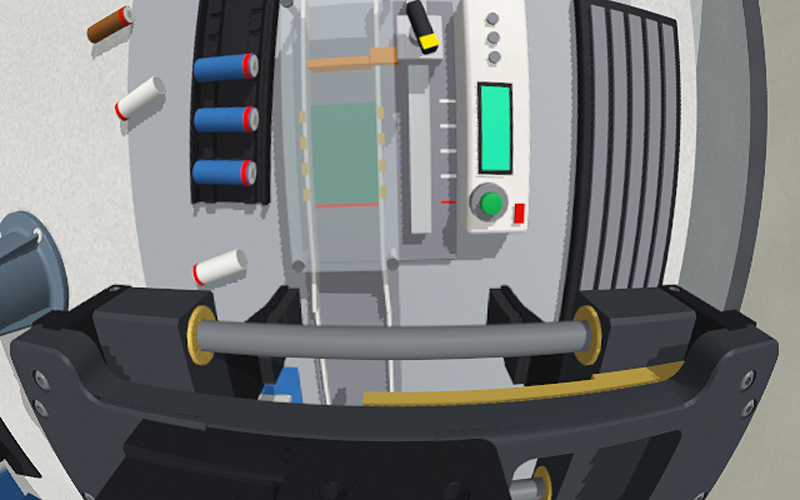

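Run:
```python
from h import *
import pickle;c=pickle.load(open("w1.pkl","rb"))
save(c,"w1a",(230,0,440,150),3.8)
save(c,"w1b",(140,30,430,215),2.7)
```

```text
(no output)
```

View pics/w1a.png

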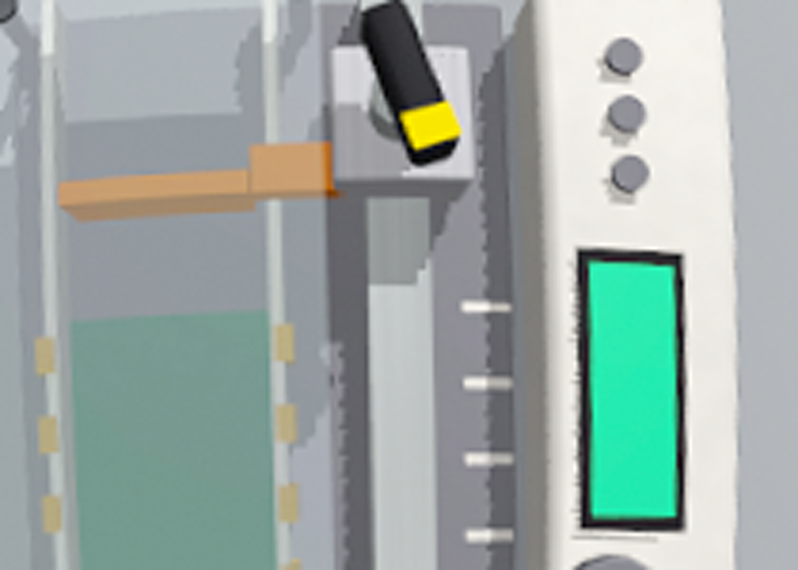

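View pics/w1b.png

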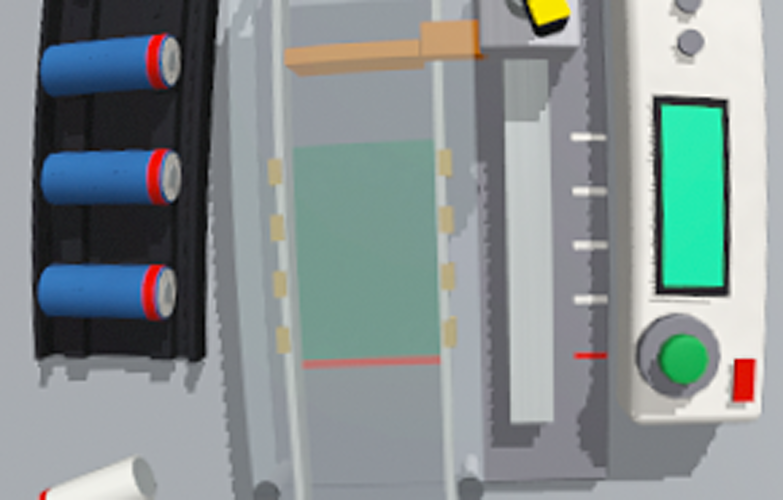

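Run:
```python
from fit import *
import pickle;c=pickle.load(open("w1.pkl","rb"))
B=lambda P,u,v:(c,True,np.array(P)/1e3,u/2.7+140,v/2.7+30)
o=[B([98,26*i,12],(575 if i==0 else 573),v) for i,v in enumerate([355,300,245,191,137])]+[B([114,26*i,12],606,v) for i,v in enumerate([356,300,245,191,137])]
o+=[B([140,4,66],685,358),B([-34.5,0,12],303,362),B([34.5,0,12],440,357)]
x,e=fit(o,[.55,.09,.02]);print(x,e.tolist())
A=lambda u,v,z:at(c,u/3.8+230,v/3.8,z,True)
r=R.from_euler('z',x[2]); L=lambda P:(r.inv().apply(P-np.array([x[0],x[1],0]))*1e3).round(1)
for q in [(362,12),(400,2),(458,142),(418,165)]: print("knob",A(*q,.100).round(4),L(A(*q,.1)))
for q in [(58,184),(250,174)]: print("stop back/top edge",L(A(*q,.047)))
for q in [(62,207),(255,197)]: print("stop front top edge?",L(A(*q,.047)))
for q in [(333,182),(470,182),(333,48),(470,48)]: print("block",L(A(*q,.06)))
D=lambda u,v,z:at(c,u/2.7+140,v/2.7+30,z,True)
for q in [(166,60),(43,70),(166,176),(43,178),(164,292),(40,291)]: print("cell",D(*q,.027).round(4))
for q in [(37,357),(205,356)]: print("tray end",D(*q,.02).round(4))
```

```text
[0.55226181 0.09076077 0.02303788] [[-0.4, -0.7], [0.3, -0.1], [0.1, 0.3], [-0.3, 0.2], [-0.7, 0.3], [0.2, -1.3], [0.2, -0.2], [0.1, 0.2], [-0.1, 0.3], [-0.5, 0.4], [0.3, 1.4], [-0.3, -0.4], [1.0, -0.4]]
knob [0.6118 0.2702 0.1   ] [ 63.7 178.  100. ]
knob [0.6219 0.2734 0.1   ] [ 73.9 181.  100. ]
knob [0.6368 0.2329 0.1   ] [ 87.8 140.1 100. ]
knob [0.6262 0.226  0.1   ] [ 77.  133.5 100. ]
stop back/top edge [-29.6 145.2  47. ]
stop back/top edge [ 30.2 144.1  47. ]
stop front top edge? [-28.5 137.5  47. ]
stop front top edge? [ 31.6 136.6  47. ]
block [ 55.3 137.8  60. ]
block [ 95.8 137.7  60. ]
block [ 56.4 181.   60. ]
block [ 97.3 181.1  60. ]
cell [0.4565 0.2404 0.027 ]
cell [0.3888 0.2445 0.027 ]
cell [0.4564 0.1834 0.027 ]
cell [0.3887 0.1889 0.027 ]
cell [0.4533 0.1276 0.027 ]
cell [0.384  0.1321 0.027 ]
tray end [0.3749 0.0976 0.02  ]
tray end [0.4703 0.0947 0.02  ]
```

Run:
```python
from h import *
print(move([.624,.251,.13],np.radians(109)));print(move([.624,.251,.074],np.radians(109)))
```

```text
(array([170.1,  25. , 119.3]), array([ -0.05,  -0.07, -19.05]))
(array([170.1,  25.1, 175.3]), array([ -0.05,  -0.07, -19.05]))
```

>>> carry_out --pt "170 25 80 0 0 -19 0" --pt "170 25 80 0 0 -19 0" --pt "170 25 80 0 0 -19 0" --pt "170 25 119 0 0 -19 0" --pt "170 25 119 0 0 -19 0" --pt "170 25 119 0 0 -19 0"

```text
time: 2.58
position: [0.6236, 0.2517, 0.1315]
tool_rot: [0.581, 0.814, 0.0, -0.001]
ft_force: [1.2, -0.5, -0.4]
grip_width: 0.0441
```

Run:
```python
from h import *
c=shot("wrist","w2",(120,100,520,400),2);print(pose()[0])
print(move([.624,.251,.074],np.radians(109)))
```

```text
[0.62457194 0.25126091 0.13234032]
(array([-0.1, -0.7, 58.3]), array([ 0.12, -0.06, -0.03]))
```

View pics/w2.png

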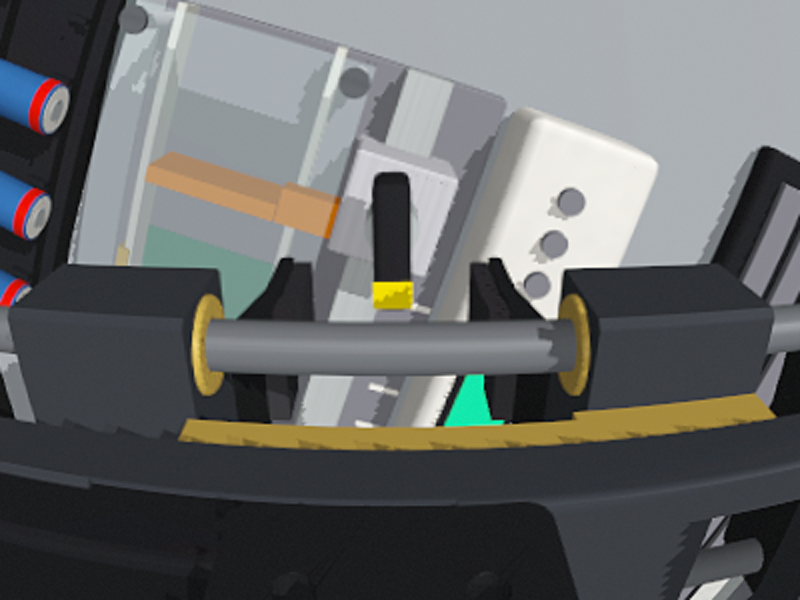

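>>> carry_out --pt "0 0 57 0 0 0 0" --pt "0 0 57 0 0 0 0" --pt "0 0 57 0 0 0 -1" --pt "0 0 57 0 0 0 -1" --pt "0 0 57 0 0 0 -1" --pt "0 0 57 0 0 0 -1" --force 25

```text
time: 3.38
position: [0.6243, 0.251, 0.077]
tool_rot: [0.581, 0.814, 0.001, 0.0]
ft_force: [-3.4, -1.2, 6.6]
grip_width: 0.0172
```

>>> carry_out --pt "0 0 2 0 0 0 -1" --pt "0 0 2 0 0 -10 -1" --pt "0 0 2 0 0 -20 -1" --pt "0 0 2 0 0 -30 -1" --pt "0 0 2 0 0 -40 -1" --pt "0 0 2 0 0 -50 -1" --pt "0 0 2 0 0 -60 -1" --pt "0 0 2 0 0 -68 -1"

```text
time: 4.38
position: [0.6258, 0.252, 0.0771]
tool_rot: [0.024, 1.0, 0.002, 0.003]
ft_force: [0.4, 1.5, 4.6]
grip_width: 0.0168
```

Run:
```python
from h import *
c=shot("wrist","w3",(120,100,520,400),2);o=robot.get_obs();print(pose()[0],o['moment'],o['ft_force'],o['grip_width'])
```

```text
[0.62578187 0.25188344 0.07700691] [ 0.20768806  0.01680753 -0.05296543] [-0.57994695  0.48353622  5.27290653] 0.01731353114011903
```

View pics/w3.png

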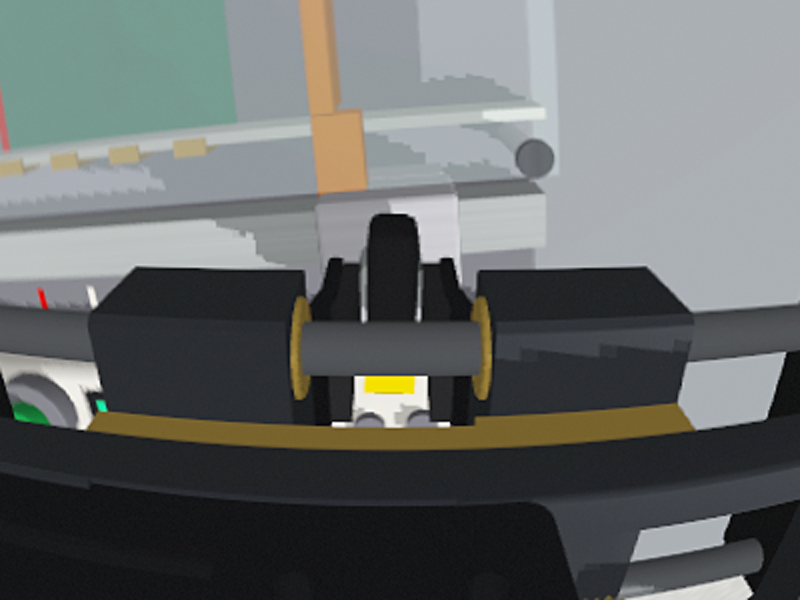

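>>> carry_out --pt "-0.7 -9 -1 0 0 0 -1" --pt "-1.4 -19 -1 0 0 0 -1" --pt "-2.1 -29 -1 0 0 0 -1" --pt "-2.8 -39 -1 0 0 0 -1" --pt "-3.5 -49 -1 0 0 0 -1" --pt "-4.1 -57 -1 0 0 0 -1" --pt "-4.1 -57 -1 0 0 0 -1" --pt "-4.1 -57 -1 0 0 0 -1"

```text
time: 5.42
position: [0.627, 0.1943, 0.0774]
tool_rot: [0.023, 1.0, 0.001, 0.002]
ft_force: [1.3, -1.9, -8.4]
grip_width: 0.0168
```

Run:
```python
from h import *
import pickle
c=shot("wrist","w4",(120,100,520,400),2);o=robot.get_obs();print(pose()[0],o['moment'],o['ft_force'],o['grip_width'])
pickle.dump(c,open("w4.pkl","wb"))
```

```text
[0.626963   0.19450416 0.07748427] [-0.17373855 -0.20463413 -0.11269583] [ 1.42421711 -1.47499175 -8.76402627] 0.01694481276775326
```

View pics/w4.png

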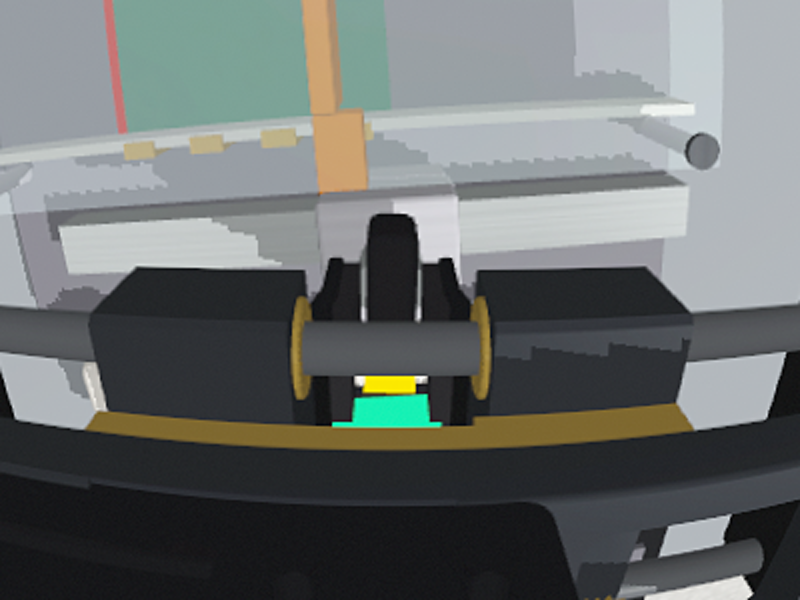

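Run:
```python
from h import *
import pickle;c=pickle.load(open("w4.pkl","rb"))
save(c,"w4a",(150,60,340,210),4.2)
```

```text
(no output)
```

View pics/w4a.png

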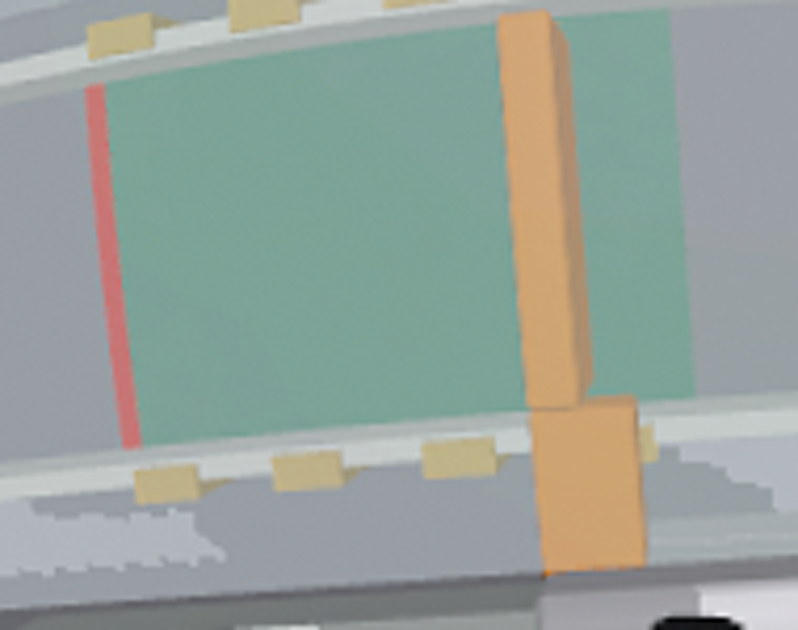

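Run:
```python
from fit import *
import pickle;c=pickle.load(open("w4.pkl","rb"))
B=lambda P,u,v:(c,True,np.array(P)/1e3,u/4.2+150,v/4.2+60)
A=lambda u,v,z:at(c,u/4.2+150,v/4.2+60,z,True)
o=[B([-34.5,0,12],105,85),B([34.5,0,12],140,445),B([-34.5,104,12],670,10),B([34.5,104,12],695,397)]
x,e=fit(o,[.55,.09,.02]);print(x,e.tolist())
for x in (x,[.5515,.0906,.023]):
  r=R.from_euler('z',x[2]); L=lambda P:(r.inv().apply(P-np.array([x[0],x[1],0]))*1e3).round(1)
  for q in [(105,85),(140,445),(670,10),(695,397)]: print(L(A(*q,.012)))
  for q in [(499,18),(526,405)]: print("stop",L(A(*q,.047)))
```

```text
[0.55221345 0.09171438 0.01981117] [[0.0, -0.6], [0.6, 0.3], [-0.4, -0.3], [-0.1, 0.6]]
[-34.   -0.1  12. ]
[34.2 -0.5 12. ]
[-34.3 104.3  12. ]
[ 34.1 104.1  12. ]
stop [-29.4  79.5  47. ]
stop [28.8 79.  47. ]
[-33.3   1.1  12. ]
[35.   0.5 12. ]
[-33.2 105.5  12. ]
[ 35.2 105.1  12. ]
stop [-28.4  80.7  47. ]
stop [29.8 80.  47. ]
```

>>> carry_out --pt "-0.1 -1.3 1.5 0 0 0 -1" --pt "-0.1 -1.3 1.5 0 0 0 -1" --pt "-0.1 -1.3 1.5 0 0 0 -1"

```text
time: 5.85
position: [0.6272, 0.1938, 0.0771]
tool_rot: [0.023, 1.0, 0.001, 0.003]
ft_force: [-3.0, 0.9, 4.1]
grip_width: 0.0165
```

```bash
cat > stopm.py <<'E'
from fit import *
import sys
c=shot("wrist",sys.argv[1],(150,60,340,210),4.2);o=robot.get_obs();print(pose()[0],o['moment'],o['ft_force'],o['grip_width'])
import pickle;pickle.dump(c,open("w5.pkl","wb"))
E
python3 stopm.py w5
```

```text
[0.62713496 0.19369359 0.07701545] [ 0.19047693  0.36465926 -0.10113775] [-2.58837986  0.33074466  3.84184718] 0.017156283758934132
```

View pics/w5.png

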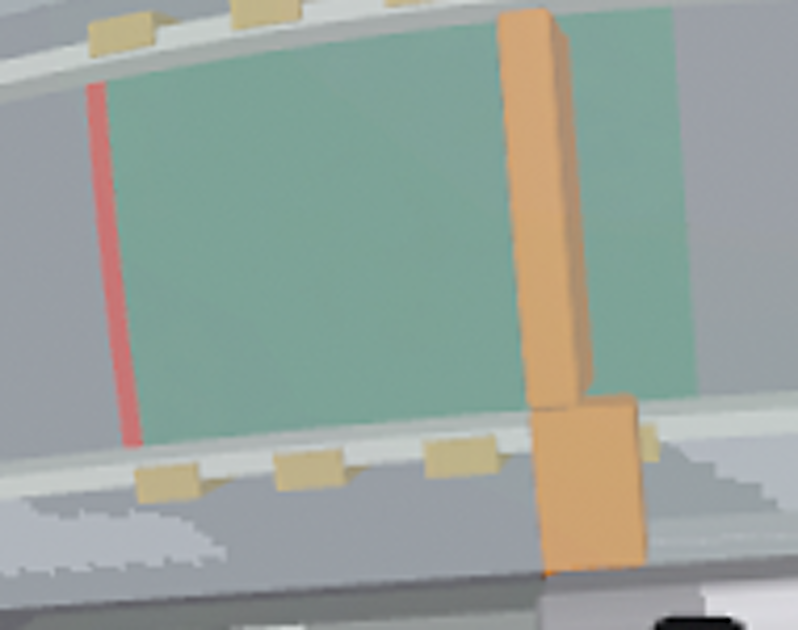

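>>> carry_out --pt "-0.1 -2 0.5 0 0 0 -1" --pt "-0.1 -2 0.5 0 0 0 -1" --pt "-0.1 -2 0.5 0 0 0 -1" --pt "-0.1 -2 0.5 0 0 0 -1"

```text
time: 6.4
position: [0.6272, 0.1916, 0.077]
tool_rot: [0.023, 1.0, 0.001, 0.003]
ft_force: [-1.6, 0.7, 4.9]
grip_width: 0.0169
```

```bash
python3 stopm.py w6
```

```text
[0.62717226 0.19163833 0.07699637] [ 0.10332798  0.51626619 -0.12335009] [-2.52774377  0.98343347  6.0124022 ] 0.016730512288900747
```

View pics/w6.png

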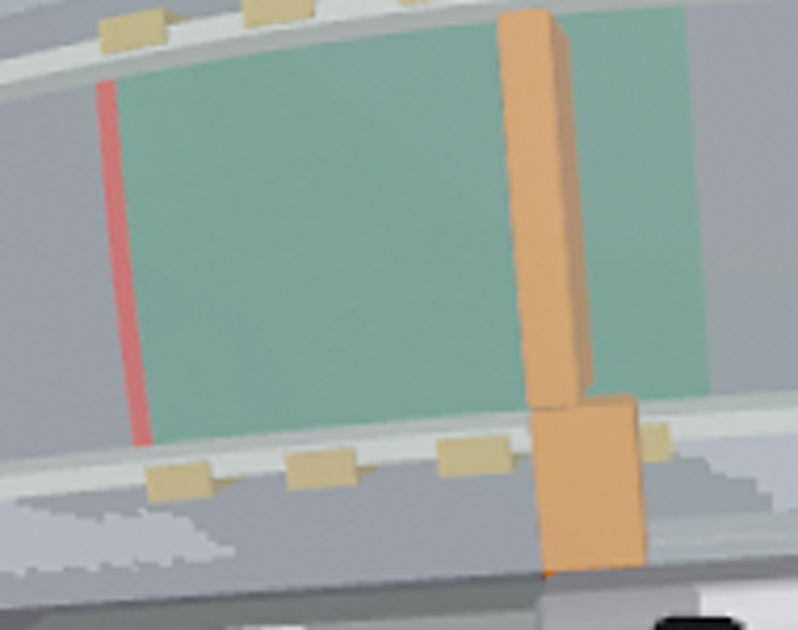

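Run:
```python
from fit import *
import pickle;c=pickle.load(open("w5.pkl","rb"))
B=lambda P,u,v:(c,True,np.array(P)/1e3,u/4.2+150,v/4.2+60)
A=lambda u,v,z:at(c,u/4.2+150,v/4.2+60,z,True)
o=[B([-34.5,0,12],116,80),B([34.5,0,12],151,443),B([-34.5,104,12],685,8),B([34.5,104,12],709,393)]
x,e=fit(o,[.55,.09,.02]);print(x,e.tolist())
r=R.from_euler('z',x[2]); L=lambda P:(r.inv().apply(P-np.array([x[0],x[1],0]))*1e3).round(1)
for q in [(499,18),(526,405)]: print("stop",L(A(*q,.047)))
```

```text
[0.55219096 0.09166883 0.01969367] [[-0.0, -0.5], [0.5, 0.2], [-0.4, -0.6], [-0.0, 1.0]]
stop [-29.1  76.9  47. ]
stop [29.  76.5 47. ]
```

>>> carry_out --pt "0 1.6 0.5 0 0 0 -1" --pt "0 1.6 0.5 0 0 0 -1" --pt "0 1.6 0.5 0 0 0 -1" --pt "0 1.6 0.5 0 0 0 -1"

```text
time: 6.95
position: [0.6272, 0.1927, 0.077]
tool_rot: [0.022, 1.0, 0.001, 0.002]
ft_force: [-2.7, -0.8, 6.4]
grip_width: 0.017
```

```bash
python3 stopm.py w7
```

```text
[0.62723754 0.19273023 0.076967  ] [-0.09317618  0.51452209 -0.09768157] [-3.05274105 -0.33165298  6.50694515] 0.01685116409377697
```

View pics/w7.png

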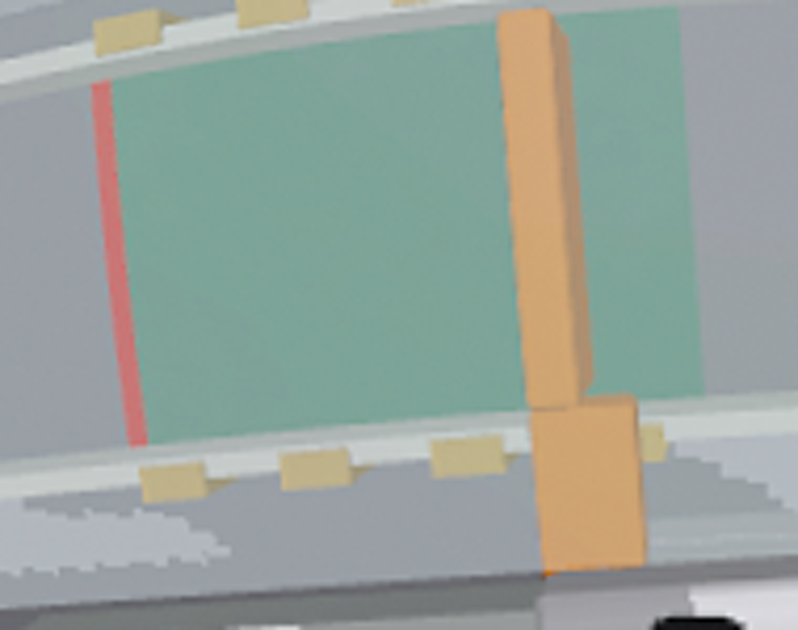

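>>> carry_out --pt "0 0.8 0.5 0 0 0 -1" --pt "0 0.8 0.5 0 0 10.5 -1" --pt "0 0.8 0.5 0 0 21 -1" --pt "0 0.8 0.5 0 0 31.5 -1" --pt "0 0.8 0.5 0 0 42 -1" --pt "0 0.8 0.5 0 0 52.5 -1" --pt "0 0.8 0.5 0 0 63 -1" --pt "0 0.8 0.5 0 0 73 -1"

```text
time: 8.0
position: [0.6255, 0.1922, 0.0769]
tool_rot: [0.614, 0.789, -0.0, 0.001]
ft_force: [-4.2, -2.9, 9.0]
grip_width: 0.017
```

>>> carry_out --pt "0 0 0 0 0 5 -1" --pt "0 0 0 0 0 5 -1" --pt "0 0 0 0 0 5 -1"

```text
time: 8.38
position: [0.6253, 0.192, 0.0769]
tool_rot: [0.647, 0.762, -0.001, 0.001]
ft_force: [-0.1, -0.6, -0.1]
grip_width: 0.0194
```

Run:
```python
from fit import *
import pickle
c=shot("wrist","w8",(120,60,520,300),2);o=robot.get_obs();print(pose()[0],pose()[1].as_quat(),o['moment'],o['ft_force'],o['grip_width'])
pickle.dump(c,open("w8.pkl","wb"))
```

```text
[0.62526042 0.1919277  0.07658148] [ 6.47457871e-01  7.62100806e-01 -5.04336544e-04  6.42508755e-04] [-0.01979406  0.44783612  0.04415825] [-0.98532582 -0.11265431  2.4162022 ] 0.019479781073505197
```

View pics/w8.png

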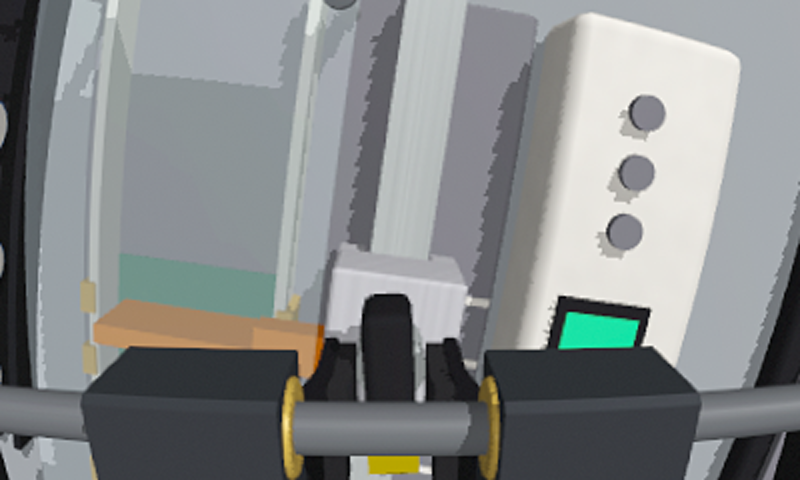

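>>> carry_out --pt "0 0 0 0 0 0 0" --pt "0 0 0 0 0 0 0" --pt "0 0 -20 0 0 0 0" --pt "0 0 -80 0 0 0 0" --pt "-60 0 -130 0 0 0 0" --pt "-120 0 -150 0 0 5 0" --pt "-120 0 -150 0 0 9 0" --pt "-120 0 -150 0 0 9 0"

```text
time: 9.43
position: [0.6457, 0.0723, 0.2291]
tool_rot: [0.706, 0.708, 0.001, 0.002]
ft_force: [-0.5, 0.3, 0.1]
grip_width: 0.0436
```

Run:
```python
from fit import *
import pickle
c=shot("wrist");save(c,"w9",(130,0,450,220),2.5);save(c,"w9b",(270,20,440,160),4.6);print(pose())
pickle.dump(c,open("w9.pkl","wb"))
```

```text
(array([0.64485003, 0.07351942, 0.22795667]), Rotation.from_matrix(array([[-0.00541112,  0.99998339,  0.00198611],
                            [ 0.99998455,  0.00541363, -0.00125902],
                            [-0.00126975,  0.00197927, -0.99999724]])))
```

View pics/w9.png

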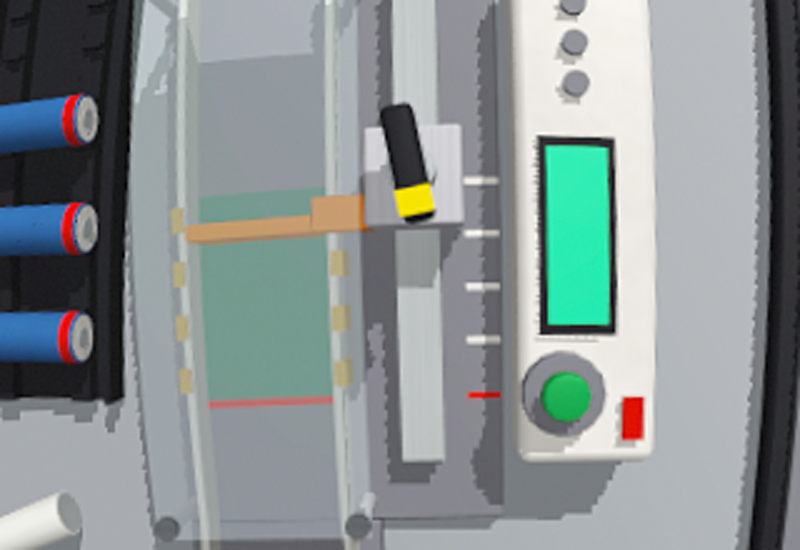

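View pics/w9b.png

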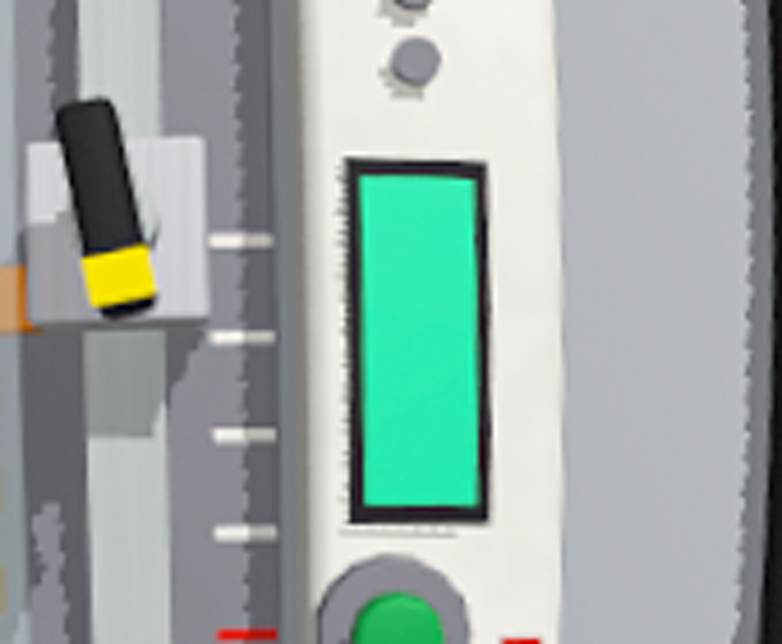

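Run:
```python
from fit import *
import pickle;c=pickle.load(open("w9.pkl","rb"))
B=lambda P,u,v:(c,True,np.array(P)/1e3,u/4.6+270,v/4.6+20)
D=lambda P,u,v:(c,True,np.array(P)/1e3,u/2.5+130,v/2.5)
o=[B([98,26*i,12],u,v) for i,(u,v) in enumerate([(218,634),(215,532),(213,434),(211,338),(209,240)])]
o+=[B([114,26*i,12],u,v) for i,(u,v) in enumerate([(277,634),(276,532),(276,434),(275,337),(274,240)])]
o+=[D([-34.5,0,12],208,402),D([34.5,0,12],333,397),D([-34.5,104,12],200,197),D([34.5,104,12],325,188)]
x,e=fit(o,[.55,.09,.02]);print(x,e.tolist())
r=R.from_euler('z',x[2]); L=lambda P:(r.inv().apply(P-np.array([x[0],x[1],0]))*1e3).round(1)
A=lambda u,v,z:at(c,u/4.6+270,v/4.6+20,z,True)
Dd=lambda u,v,z:at(c,u/2.5+130,v/2.5,z,True)
for q in [(26,319),(208,317)]: print("block",L(A(*q,.06)))
for q in [(188,232),(312,222),(188,243),(312,235)]: print("stop",L(Dd(*q,.047)),L(Dd(*q,.016)))
k=[L(A(*q,.100)) for q in [(56,110),(112,100),(156,300),(98,315)]]
print(k,np.mean(k,0)); d=(k[2]+k[3]-k[0]-k[1]);print(np.degrees(np.arctan2(d[1],d[0])), -np.arctan2(d[1],d[0]))
d=(k[3]-k[0]);print(-np.arctan2(d[1],d[0]))
```

```text
[0.55220904 0.09083689 0.02223166] [[-0.3, -0.8], [0.0, 0.4], [0.1, 0.5], [0.1, 0.1], [0.2, 0.4], [-0.1, -1.0], [-0.1, 0.2], [-0.4, 0.3], [-0.5, 0.2], [-0.7, 0.3], [0.2, -0.3], [2.8, -0.5], [-0.7, 0.4], [3.2, -0.6]]
block [55.1 80.8 60. ]
block [96.9 79.9 60. ]
stop [-28.1  84.   47. ] [-39.1  86.8  16. ]
stop [30.3 83.8 47. ] [24.5 86.6 16. ]
stop [-28.2  78.9  47. ] [-39.3  81.2  16. ]
stop [30.1 77.9 47. ] [24.3 80.2 16. ]
[array([ 66.7, 121.1, 100. ]), array([ 78.1, 122.8, 100. ]), array([ 86.2,  80.4, 100. ]), array([ 74.5,  77.7, 100. ])] [ 76.375 100.5   100.   ]
-79.50134935811867 1.3875603060774513
1.3929712217864707
```

Run:
```python
from h import *
print(move([.4195,.130,.16],np.radians(177.3)))
```

```text
(array([  57.8, -225.2,   67.4]), array([ 4.000e-02,  1.400e-01, -8.699e+01]))
```

>>> carry_out --pt "58 -225 0 0 0 -87 0" --pt "58 -225 0 0 0 -87 0" --pt "58 -225 0 0 0 -87 0" --pt "58 -225 0 0 0 -87 0" --pt "58 -225 67 0 0 -87 0" --pt "58 -225 67 0 0 -87 0" --pt "58 -225 67 0 0 -87 0" --pt "58 -225 67 0 0 -87 0"

```text
time: 10.48
position: [0.4188, 0.1315, 0.16]
tool_rot: [0.028, 1.0, -0.001, 0.0]
ft_force: [-0.2, -0.4, 0.2]
grip_width: 0.0436
```

Run:
```python
from h import *
import pickle
c=shot("wrist","w10",None,1.25);p,r=pose();print(p,np.degrees(np.arctan2(r.as_matrix()[1,0],r.as_matrix()[0,0])))
pickle.dump(c,open("w10.pkl","wb"))
```

```text
[0.41885976 0.13136074 0.16009432] 177.01570027822953
```

View pics/w10.png

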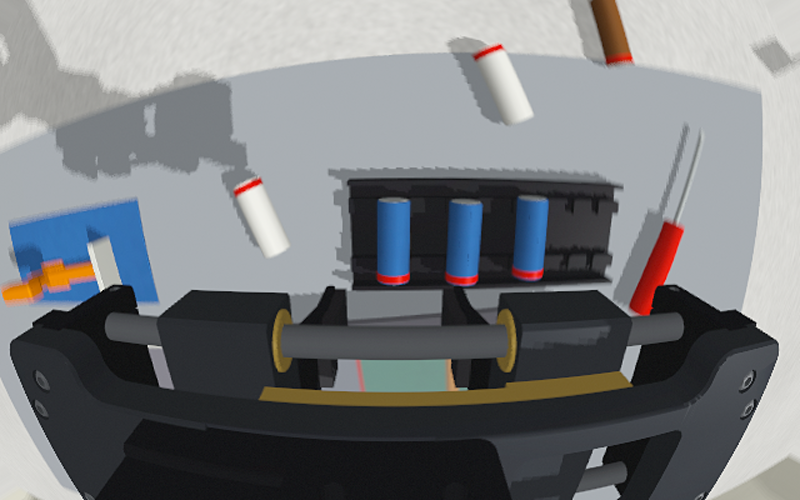

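Run:
```python
from h import *
import pickle;c=pickle.load(open("w10.pkl","rb"))
save(c,"w10a",(270,140,500,240),3.4)
```

```text
(no output)
```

View pics/w10a.png

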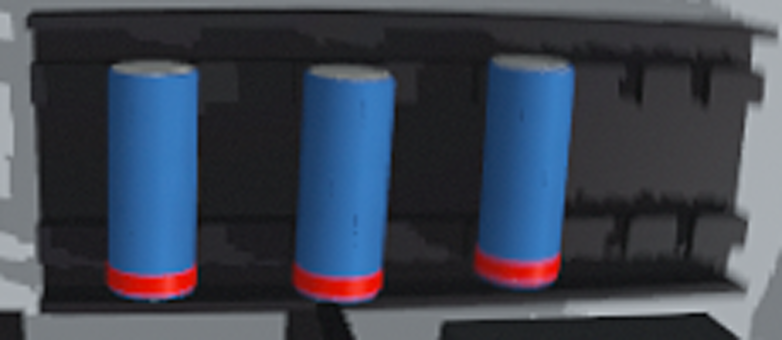

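```bash
cat > cells.py <<'E'
from h import *
def report(c,dct,s,u0,v0):
    for n,(um,vm,up,vp) in dct.items():
        f=lambda u,v,z:at(c,u/s+u0,v/s+v0,z,True)
        # axis line at z=.027, x limits from top edge at z=.040
        m=f(um,vm,.027);p=f(up,vp,.027); d=(p-m)/np.linalg.norm(p-m)
        mt=f(um,vm,.040);pt=f(up,vp,.040)
        xm=(mt[0]+pt[0])/2; ctr=m+d*(xm-m[0])/d[0]
        print(n,ctr.round(4),"len",np.linalg.norm(pt-mt).round(4),"yaw",np.degrees(np.arctan2(d[1],d[0])).round(1))
E
python3 - <<'E'
from cells import *
import pickle;c=pickle.load(open("w10.pkl","rb"))
report(c,dict(c3=(153,75,152,298),c2=(350,80,338,300),c1=(532,68,517,287)),3.4,270,140)
print(move([0,0,0])[0]*0)
E
```

```text
c3 [0.4219 0.1307 0.027 ] len 0.0643 yaw -3.5
c2 [0.4258 0.187  0.027 ] len 0.0642 yaw -3.5
c1 [0.4249 0.2433 0.027 ] len 0.0655 yaw -2.0
[ 0. -0.  0.]
```

Run:
```python
from h import *
print(move([.4219,.1307,.06],np.radians(177)),move([.4219,.1307,.017],np.radians(177)))
```

```text
(array([ -3. ,  -0.4, 100.1]), array([-0.06,  0.05,  0.02])) (array([ -3. ,  -0.3, 143.1]), array([-0.06,  0.05,  0.02]))
```

>>> carry_out --pt "-3 0 60 0 0 0 0" --pt "-3 0 100 0 0 0 0" --pt "-3 0 125 0 0 0 0" --pt "-3 0 143 0 0 0 0" --pt "-3 0 143 0 0 0 -0.2" --pt "-3 0 143 0 0 0 -1" --pt "-3 0 143 0 0 0 -1" --pt "-3 0 143 0 0 0 -1" --force 12

```text
time: 11.52
position: [0.4224, 0.1312, 0.0178]
tool_rot: [0.026, 1.0, -0.0, 0.001]
ft_force: [-0.3, 0.8, 1.3]
grip_width: 0.0255
```

```bash
cat > tgt.py <<'E'
from h import *
import sys
O=np.array([.5522,.0910]); TY=.0215
def w(x,y,z): 
    c,s=np.cos(TY),np.sin(TY); return [O[0]+(c*x-s*y)/1e3,O[1]+(s*x+c*y)/1e3,z]
E
python3 - <<'E'
from tgt import *
for z in (.11,.03,.016): print(move(w(0,-135,z),np.pi+TY))
E
```

```text
(array([-141.9, -168. ,  -91.7]), array([-0.05,  0.14, -4.23]))
(array([-141.7, -168. ,  -11.7]), array([-0.05,  0.14, -4.23]))
(array([-141.7, -168. ,    2.3]), array([-0.05,  0.14, -4.23]))
```

>>> carry_out --pt "0 0 -45 0 0 0 -1" --pt "-10 -10 -90 0 0 0 -1" --pt "-50 -60 -92 0 0 -4.2 -1" --pt "-95 -110 -92 0 0 -4.2 -1" --pt "-142 -168 -92 0 0 -4.2 -1" --pt "-142 -168 -92 0 0 -4.2 -1" --pt "-142 -168 -92 0 0 -4.2 -1" --force 20

```text
time: 12.4
position: [0.5551, -0.0447, 0.1102]
tool_rot: [-0.009, 1.0, -0.0, 0.001]
ft_force: [-0.2, 0.8, -1.9]
grip_width: 0.0254
```

Run:
```python
from tgt import *
print(robot.get_obs()['grip_width'])
c=shot("wrist","w11",None,1.25)
for z in (.11,.03,.016): print(move(w(0,-135,z),np.pi+TY))
```

```text
0.025402135728362987
(array([-1.4, -0.7, -0. ]), array([ 0.01, -0.01, -0.08]))
(array([-1.4, -0.8, 80. ]), array([ 0.01, -0.01, -0.08]))
(array([-1.4, -0.8, 94. ]), array([ 0.01, -0.01, -0.08]))
```

View pics/w11.png

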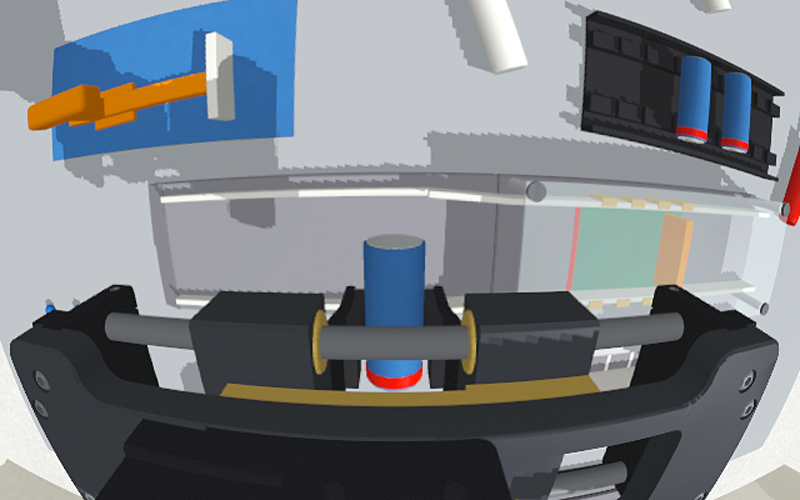

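>>> carry_out --pt "-1 -0.8 50 0 0 0 -1" --pt "-1 -0.8 80 0 0 0 -1" --pt "-1 -0.8 92 0 0 0 -1" --pt "-1 -0.8 94.5 0 0 0 -1" --pt "-1 -0.8 94.5 0 0 0 -1"

```text
time: 13.08
position: [0.5551, -0.0436, 0.0164]
tool_rot: [-0.01, 1.0, -0.0, 0.001]
ft_force: [0.7, -0.6, -0.9]
grip_width: 0.0251
```

>>> carry_out --pt "0 0 0.8 0 0 0 -1" --pt "0 0 0.8 0 0 0 -0.4" --pt "0 0 0.8 0 0 0 -0.36" --pt "0 0 0.8 0 0 0 -0.3" --pt "0 0 0.8 0 0 0 -0.2" --pt "0 0 0 0 0 0 -0.1" --pt "0 0 -10 0 0 0 -0.1" --pt "0 0 -40 0 0 0 -0.1"

```text
time: 14.08
position: [0.554, -0.0434, 0.0561]
tool_rot: [-0.01, 1.0, 0.0, -0.001]
ft_force: [0.7, -0.8, 0.7]
grip_width: 0.0392
```

Run:
```python
from tgt import *
c=shot("wrist","w12",None,1.25)
for z in (.16,): print(pose()[0],move([.4258,.187,z],np.radians(177)))
```

```text
[ 0.55679837 -0.04403283  0.06029116] (array([ 125.5,  233.6, -100.8]), array([-0.08,  0.33,  4.21]))
```

View pics/w12.png

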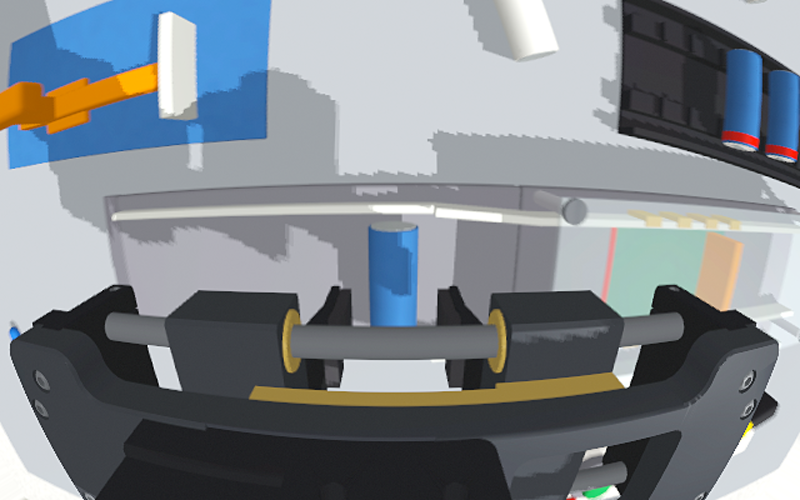

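>>> carry_out --pt "0 0 -50 0 0 0 0" --pt "0 0 -100 0 0 0 0" --pt "50 80 -101 0 0 4.2 0" --pt "90 140 -101 0 0 4.2 0" --pt "125.5 200 -101 0 0 4.2 0" --pt "125.5 233.6 -101 0 0 4.2 0" --pt "125.5 233.6 -101 0 0 4.2 0" --pt "125.5 233.6 -101 0 0 4.2 0"

```text
time: 15.12
position: [0.4259, 0.1876, 0.1606]
tool_rot: [0.025, 1.0, -0.001, 0.004]
ft_force: [0.8, -0.9, -0.4]
grip_width: 0.0436
```

Run:
```python
from tgt import *
import pickle
c=shot("wrist","w13",None,1.25);save(c,"w13a",(270,140,500,240),3.4);print(pose()[0])
pickle.dump(c,open("w13.pkl","wb"))
```

```text
[0.42658734 0.18677446 0.16051252]
```

View pics/w13.png

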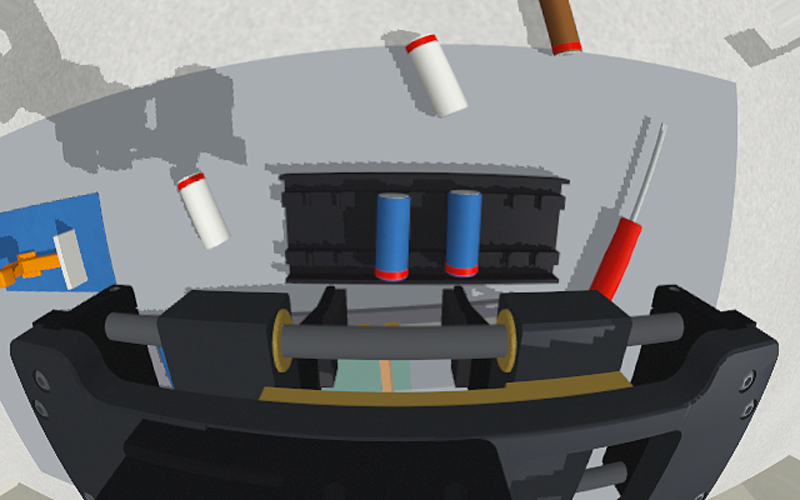

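View pics/w13a.png

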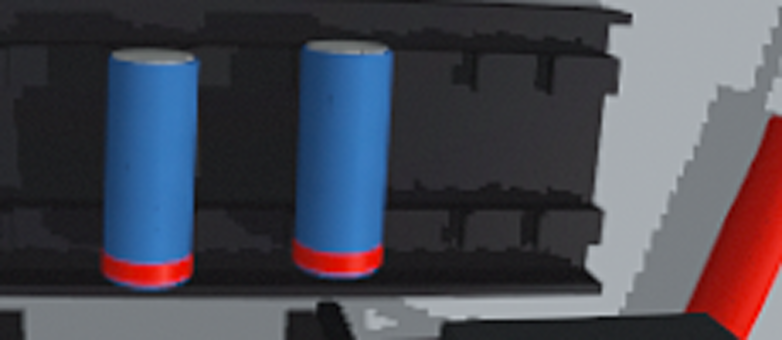

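Run:
```python
from cells import *
import pickle;c=pickle.load(open("w13.pkl","rb"))
report(c,dict(c2=(154,63,147,286),c1=(347,53,338,277)),3.4,270,140)
print(move([.4250,.187,.017],np.radians(177)))
```

```text
c2 [0.4265 0.1865 0.027 ] len 0.0642 yaw -4.6
c1 [0.4263 0.2428 0.027 ] len 0.0648 yaw -2.5
(array([  2.6,   0.4, 143.5]), array([-0.08,  0.42,  0.07]))
```

>>> carry_out --pt "1 0 60 0 0.4 0 0" --pt "1 0 100 0 0.4 0 0" --pt "1 0 125 0 0.4 0 0" --pt "1 0 143.5 0 0.4 0 0" --pt "1 0 143.5 0 0.4 0 -0.2" --pt "1 0 143.5 0 0.4 0 -1" --pt "1 0 143.5 0 0.4 0 -1" --pt "1 0 143.5 0 0.4 0 -1" --force 20

```text
time: 16.18
position: [0.4272, 0.1865, 0.0177]
tool_rot: [0.025, 1.0, -0.001, 0.001]
ft_force: [-0.4, -0.1, 1.5]
grip_width: 0.0256
```

Run:
```python
from tgt import *
for z in (.11,.016): print(move(w(0,-187,z),np.pi+TY))
```

```text
(array([-143.4, -275.7,  -91.6]), array([-0.07,  0.12, -4.15]))
(array([-143.2, -275.6,    2.4]), array([-0.07,  0.12, -4.15]))
```

>>> carry_out --pt "0 0 -45 0 0 0 -1" --pt "-10 -10 -90 0 0 0 -1" --pt "-40 -60 -92 0 0 -4.2 -1" --pt "-75 -120 -92 0 0 -4.2 -1" --pt "-110 -180 -92 0 0 -4.2 -1" --pt "-143.3 -240 -92 0 0 -4.2 -1" --pt "-143.3 -275.7 -92 0 0 -4.2 -1" --pt "-143.3 -275.7 -92 0 0 -4.2 -1"

```text
time: 17.18
position: [0.5575, -0.1002, 0.1108]
tool_rot: [-0.009, 1.0, -0.002, 0.002]
ft_force: [-0.2, 0.3, -0.3]
grip_width: 0.0258
```

Run:
```python
from tgt import *
print(robot.get_obs()['grip_width'])
c=shot("wrist","w14",None,1.25)
for z in (.11,.016): print(pose()[0],move(w(0,-187,z),np.pi+TY))
```

```text
0.025780304062099694
[ 0.55603236 -0.09759528  0.11047852] (array([-0.2,  1.6,  0.5]), array([-0.07,  0.12, -0.15]))
[ 0.55603236 -0.09759528  0.11047852] (array([-0. ,  1.7, 94.5]), array([-0.07,  0.12, -0.15]))
```

View pics/w14.png

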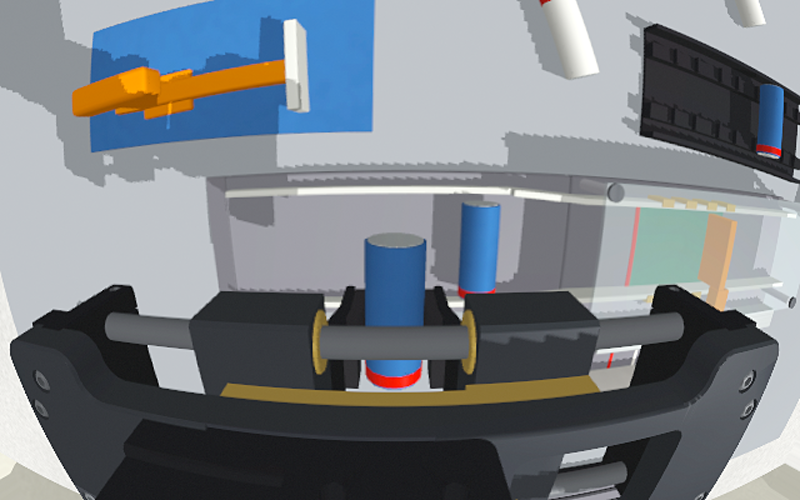

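>>> carry_out --pt "0 1.7 50 0 0 0 -1" --pt "0 1.7 80 0 0 0 -1" --pt "0 1.7 92 0 0 0 -1" --pt "0 1.7 95 0 0 0 -1" --pt "0 1.7 95 0 0 0 -1"

```text
time: 17.85
position: [0.5569, -0.0956, 0.0165]
tool_rot: [-0.01, 1.0, -0.001, 0.002]
ft_force: [0.7, -0.1, -1.3]
grip_width: 0.0254
```

>>> carry_out --pt "0 0 0.6 0 0 0 -1" --pt "0 0 0.6 0 0 0 -0.4" --pt "0 0 0.6 0 0 0 -0.36" --pt "0 0 0.6 0 0 0 -0.3" --pt "0 0 0.6 0 0 0 -0.2" --pt "0 0 0 0 0 0 -0.15" --pt "0 0 -10 0 0 0 -0.1" --pt "0 0 -40 0 0 0 -0.1"

```text
time: 18.85
position: [0.5556, -0.0952, 0.0561]
tool_rot: [-0.01, 1.0, -0.0, 0.0]
ft_force: [-0.3, 0.1, 0.2]
grip_width: 0.0386
```

Run:
```python
from tgt import *
c=shot("wrist","w15",None,1.25)
for z in (.16,): print(pose()[0],move([.4255,.2430,z],np.radians(177)))
```

```text
[ 0.55843099 -0.09605985  0.06043378] (array([ 125.3,  341.3, -101.9]), array([-0.19,  0.48,  4.15]))
```

View pics/w15.png

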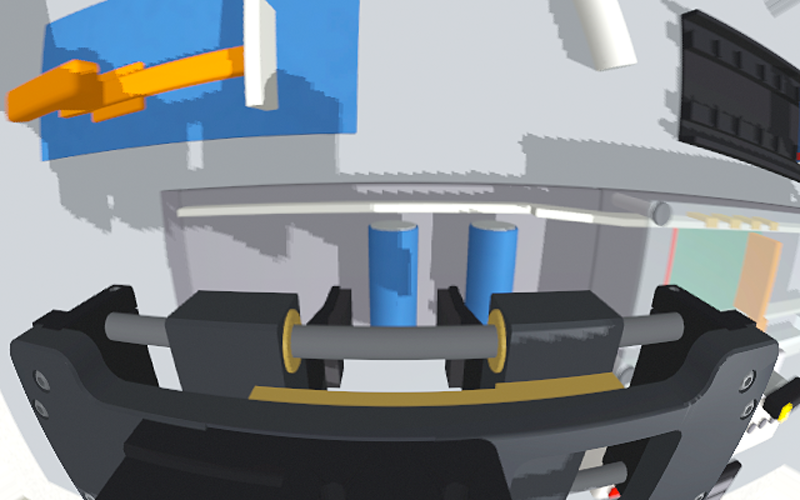

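Both cells are resting in the track. Next, the third.

>>> carry_out --pt "0 0 -50 0 0 0 0" --pt "0 0 -100 0 0 0 0" --pt "40 60 -102 0 0 4.2 0" --pt "70 120 -102 0 0 4.2 0" --pt "100 180 -102 0 0 4.2 0" --pt "125.3 240 -102 0 0 4.2 0" --pt "125.3 300 -102 0 0 4.2 0" --pt "125.3 341.3 -102 0 0.4 4.2 0"

```text
time: 19.9
position: [0.4245, 0.2449, 0.1609]
tool_rot: [0.026, 1.0, -0.002, 0.001]
ft_force: [0.4, 0.1, -0.6]
grip_width: 0.0434
```

>>> carry_out --pt "0 4 0 0 0 0 0" --pt "0 4 0 0 0 0 0"

```text
time: 20.15
position: [0.4244, 0.2489, 0.1611]
tool_rot: [0.026, 1.0, -0.002, 0.001]
ft_force: [-0.8, -1.1, -0.1]
grip_width: 0.0433
```

Run:
```python
from tgt import *
import pickle
c=shot("wrist","w16",None,1.25);save(c,"w16a",(270,140,500,240),3.4);print(pose()[0])
pickle.dump(c,open("w16.pkl","wb"))
```

```text
[0.42456411 0.24808949 0.16099742]
```

View pics/w16a.png

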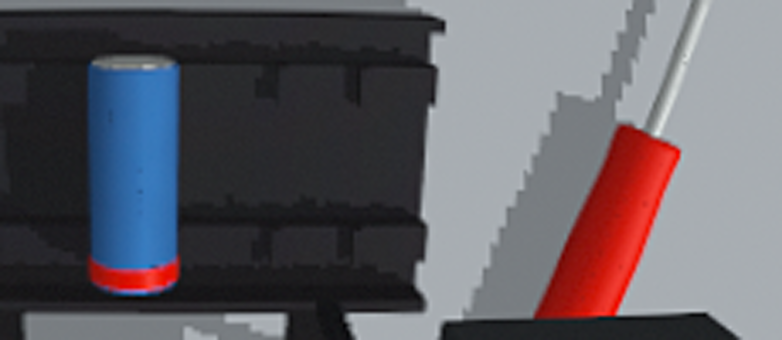

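Run:
```python
from cells import *
import pickle;c=pickle.load(open("w16.pkl","rb"))
report(c,dict(c1=(134,68,134,293)),3.4,270,140)
print(move([.4250,.243,.017],np.radians(177)))
```

```text
c1 [0.4261 0.2425 0.027 ] len 0.0649 yaw -3.2
(array([ -0.4,  -4.5, 144. ]), array([-0.22,  0.12, -0.04]))
```

>>> carry_out --pt "-1 -5 60 0 0 0 0" --pt "-1 -5 100 0 0 0 0" --pt "-1 -5 125 0 0 0 0" --pt "-1 -5 144 0 0 0 0" --pt "-1 -5 144 0 0 0 -0.2" --pt "-1 -5 144 0 0 0 -1" --pt "-1 -5 144 0 0 0 -1" --pt "-1 -5 144 0 0 0 -1" --force 20

```text
time: 21.2
position: [0.4262, 0.2425, 0.0179]
tool_rot: [0.026, 1.0, -0.002, 0.002]
ft_force: [-0.8, -0.6, 2.3]
grip_width: 0.0254
```

Run:
```python
from tgt import *
for z in (.11,.016): print(move(w(0,-239,z),np.pi+TY))
```

```text
(array([-151.9, -383.3,  -90.2]), array([-0.2 ,  0.22, -4.26]))
(array([-151.6, -383. ,    3.8]), array([-0.2 ,  0.22, -4.26]))
```

>>> carry_out --pt "0 0 -45 0 0 0 -1" --pt "-10 -10 -90 0 0 0 -1" --pt "-40 -60 -91 0 0 -4.2 -1" --pt "-70 -120 -91 0 0 -4.2 -1" --pt "-100 -180 -91 0 0 -4.2 -1" --pt "-130 -240 -91 0 0 -4.2 -1" --pt "-151 -300 -91 0 0.2 -4.2 -1" --pt "-151.8 -350 -91 0 0.2 -4.2 -1"

```text
time: 22.2
position: [0.5605, -0.1153, 0.1111]
tool_rot: [-0.011, 1.0, -0.002, 0.001]
ft_force: [0.3, 0.5, -0.1]
grip_width: 0.0256
```

Run:
```python
from tgt import *
print(robot.get_obs()['grip_width'])
for z in (.11,.016): print(pose()[0],move(w(0,-239,z),np.pi+TY))
```

```text
0.02562505474784246
[ 0.56045397 -0.11531717  0.11113252] (array([  3.8, -32.5,   1.3]), array([-0.25,  0.16, -0.02]))
[ 0.56045397 -0.11531717  0.11113252] (array([  4.1, -32.1,  95.3]), array([-0.25,  0.16, -0.02]))
```

>>> carry_out --pt "3.9 -32.3 0 0 0 0 -1" --pt "3.9 -32.3 0 0 0 0 -1" --pt "3.9 -32.3 50 0 0 0 -1" --pt "3.9 -32.3 80 0 0 0 -1" --pt "3.9 -32.3 92 0 0 0 -1" --pt "3.9 -32.3 95.5 0 0 0 -1" --pt "3.9 -32.3 95.5 0 0 0 -1"

```text
time: 23.08
position: [0.5583, -0.1479, 0.0168]
tool_rot: [-0.011, 1.0, -0.003, 0.002]
ft_force: [-0.5, 0.4, -1.3]
grip_width: 0.0256
```

Run:
```python
from tgt import *
print(robot.get_obs()['grip_width'])
c=shot("wrist","w17",None,1.25)
for z in (.016,): print(pose()[0],move(w(0,-239,z),np.pi+TY))
```

```text
0.02563773952981058
[ 0.55854164 -0.14809533  0.01692572] (array([1.2, 0.2, 0.9]), array([-0.32,  0.29,  0.01]))
```

View pics/w17.png

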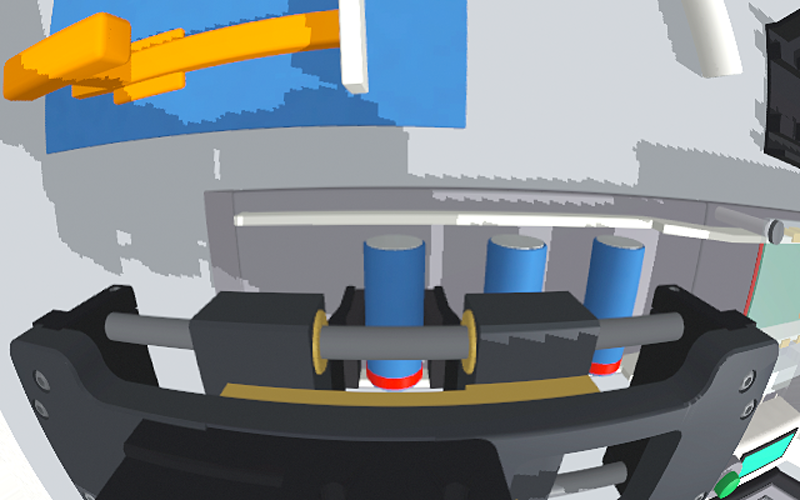

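>>> carry_out --pt "0 0 1 0 0 0 -1" --pt "0 0 1 0 0 0 -0.4" --pt "0 0 1 0 0 0 -0.36" --pt "0 0 1 0 0 0 -0.3" --pt "0 0 1 0 0 0 -0.2" --pt "0 0 0 0 0 0 -0.15" --pt "0 0 -10 0 0 0 -0.1" --pt "0 0 -60 0 0 0 -0.1"

```text
time: 24.12
position: [0.5561, -0.1469, 0.0754]
tool_rot: [-0.011, 1.0, -0.001, -0.001]
ft_force: [-0.1, -1.2, -0.0]
grip_width: 0.039
```

>>> carry_out --pt "0 0 -60 0 0 0 0.2" --pt "-20 20 -120 0 0 0 0.2" --pt "-30 20 -150 0 0 0 0.2" --pt "-30 20 -150 0 0 0 0.2"

```text
time: 24.62
position: [0.5885, -0.1264, 0.2294]
tool_rot: [-0.011, 1.0, -0.003, 0.004]
ft_force: [-0.6, 0.1, 1.1]
grip_width: 0.052
```

Run:
```python
from tgt import *
import pickle
c=shot("wrist","w18",None,1.25);print(pose()[0])
save(c,"w18a",(30,60,270,240),3.2)
pickle.dump(c,open("w18.pkl","wb"))
```

```text
[ 0.5862662  -0.12590016  0.22681643]
```

View pics/w18.png

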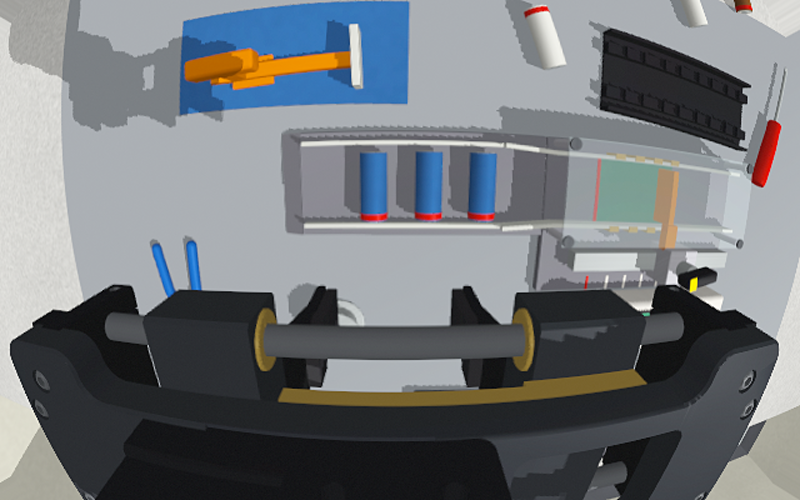

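Run:
```python
from tgt import *
print(move([.44,-.37,.22],np.radians(97)))
```

```text
(array([ 151.6, -240.8,    7.5]), array([-0.1 ,  0.23, 84.26]))
```

>>> carry_out --pt "151 -241 0 0 0 84 0.2" --pt "151 -241 0 0 0 84 0.2" --pt "151 -241 0 0 0 84 0.2" --pt "151 -241 0 0 0 84 0.2" --pt "151 -241 0 0 0 84 0.2" --pt "151 -241 7 0 0 84 0.2" --pt "151 -241 7 0 0 84 0.2" --pt "151 -241 7 0 0 84 0.2"

```text
time: 25.68
position: [0.4386, -0.369, 0.2179]
tool_rot: [0.663, 0.748, -0.0, -0.001]
ft_force: [0.6, -0.8, 1.1]
grip_width: 0.0522
```

Run:
```python
from tgt import *
import pickle
c=shot("wrist","w19",None,1.25);print(pose()[0])
pickle.dump(c,open("w19.pkl","wb"))
```

```text
[ 0.43881056 -0.36893681  0.21801997]
```

View pics/w19.png

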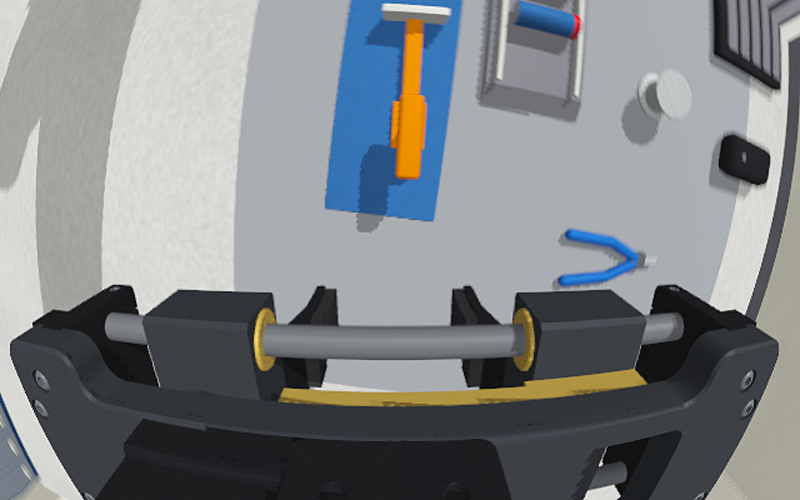

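Run:
```python
from h import *
import pickle;c=pickle.load(open("w19.pkl","rb"))
save(c,"w19a",(250,0,400,180),3.3)
c=robot.camera("top");save(c,"t2",(350,200,470,270),6)
pickle.dump(c,open("t2.pkl","wb"))
```

```text
(no output)
```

View pics/w19a.png

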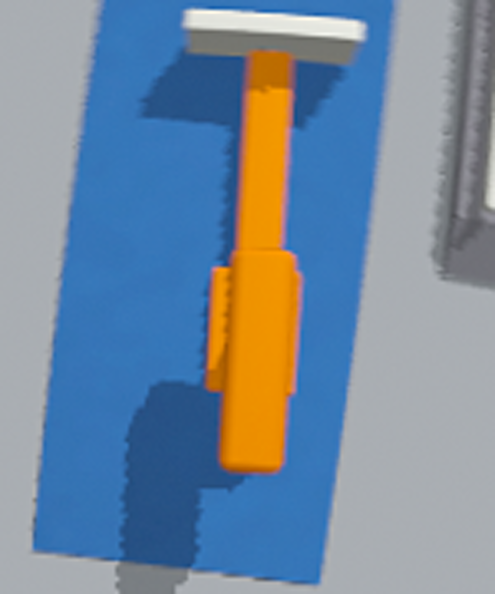

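View pics/t2.png

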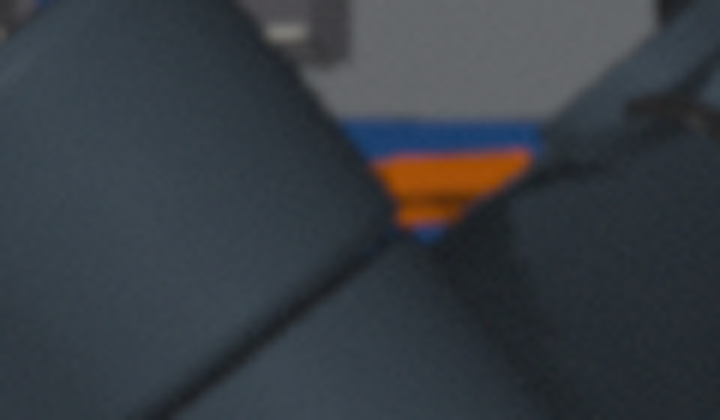

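Run:
```python
from h import *
import pickle;c=pickle.load(open("w19.pkl","rb"))
A=lambda u,v,z:at(c,u/3.3+250,v/3.3,z,True)
H=[A(*q,.069) for q in [(232,250),(298,255),(285,472),(220,468)]]
print("handle",np.round(H,4).tolist(),np.mean(H,0)); d=H[0]+H[1]-H[2]-H[3];print(np.degrees(np.arctan2(d[1],d[0])),np.linalg.norm(d)/2)
b=[A(*q,.033) for q in [(185,10),(366,22)]];print("blade front",np.round(b,4).tolist(),np.mean(b,0)); d=b[1]-b[0];print(90+np.degrees(np.arctan2(d[1],d[0])),np.linalg.norm(d))
m=[A(*q,.003) for q in [(34,550),(320,583),(97,2),(396,2)]];print("mat",np.round(m,4).tolist())
d=m[1]-m[0];print(90+np.degrees(np.arctan2(d[1],d[0])),np.linalg.norm(d));d=m[2]-m[0];print(np.degrees(np.arctan2(d[1],d[0])));d=m[3]-m[1];print(np.degrees(np.arctan2(d[1],d[0])))
im=cv2.imread("pics/top0.png")[200:275,350:465];cv2.imwrite("pics/t0m.png",cv2.resize(im,None,fx=6.5,fy=6.5,interpolation=cv2.INTER_CUBIC))
```

```text
handle [[0.4309, -0.2565, 0.069], [0.4507, -0.2554, 0.069], [0.4552, -0.3218, 0.069], [0.4354, -0.3231, 0.069]] [ 0.44307343 -0.28919087  0.069     ]
93.84404606429564 0.06669716726200238
blade front [[0.4047, -0.1672, 0.033], [0.4664, -0.1629, 0.033]] [ 0.4355443  -0.16506791  0.033     ]
94.04534005941944 0.06180261088900261
mat [[0.3703, -0.3673, 0.003], [0.4791, -0.3672, 0.003], [0.3694, -0.1556, 0.003], [0.4798, -0.1407, 0.003]]
90.08860347857744 0.10875319527205919
90.23565311975034
89.81858338966778
```

View pics/t0m.png

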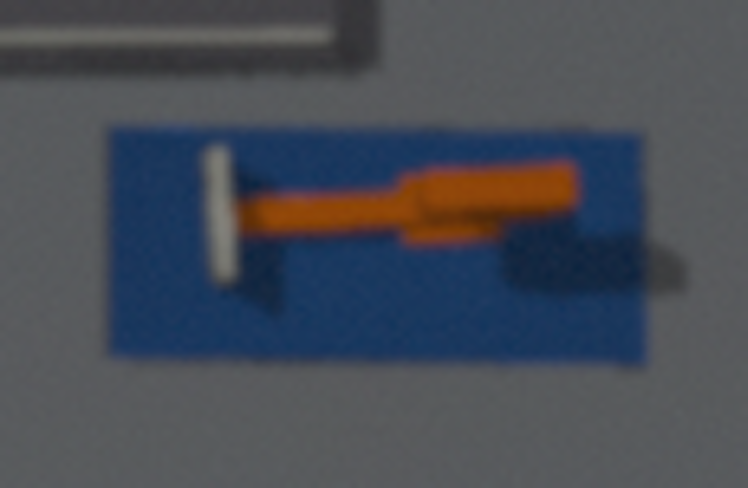

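Run:
```python
from tgt import *
for z in (.12,.042):print(move([.4435,-.2893,z],np.radians(93.9)))
```

```text
(array([78.5, 14.6, 98.3]), array([-0.09, -0.03,  3.33]))
(array([ 78.4,  14.8, 176.3]), array([-0.09, -0.03,  3.33]))
```

>>> carry_out --pt "78.5 14.7 40 0 0 3.3 0.1" --pt "78.5 14.7 98 0 0 3.3 0.1" --pt "78.5 14.7 98 0 0 3.3 0.1"

```text
time: 26.15
position: [0.4404, -0.2852, 0.1167]
tool_rot: [0.681, 0.732, -0.0, -0.006]
ft_force: [-0.0, -0.4, 0.2]
grip_width: 0.048
```

Run:
```python
from tgt import *
c=shot("wrist","w20",(150,0,480,270),2.4)
for z in (.12,.042):print(move([.4435,-.2893,z],np.radians(93.9)))
```

```text
(array([-3. ,  1.9, -3. ]), array([-0.41, -0.39,  0.18]))
(array([-3.5,  2.5, 75. ]), array([-0.41, -0.39,  0.18]))
```

View pics/w20.png

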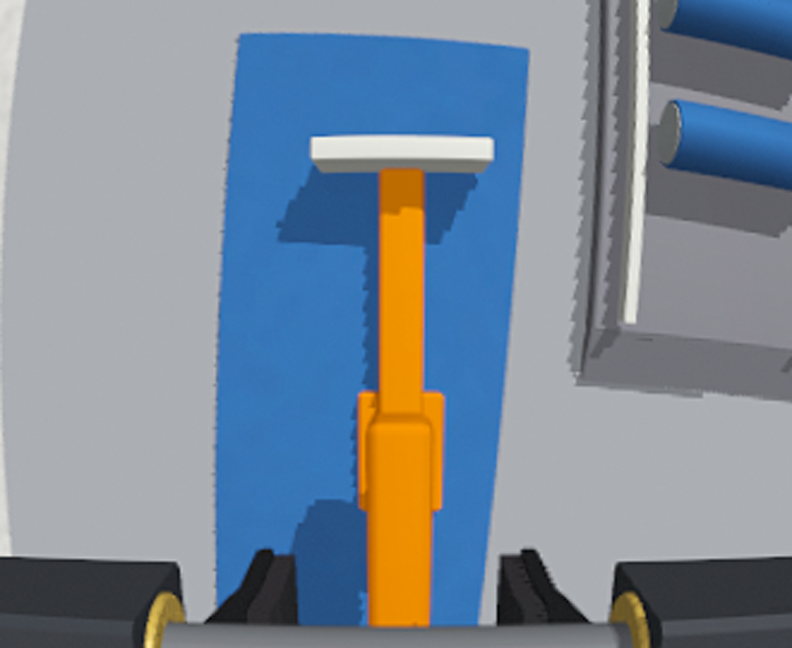

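>>> carry_out --pt "-3.4 2.4 30 0 0 0 0.1" --pt "-3.4 2.4 60 0 0 0 0.1" --pt "-3.4 2.4 74 0 0 0 0.1" --pt "-3.4 2.4 74 0 0 0 0" --pt "-3.4 2.4 74 0 0 0 -1" --pt "-3.4 2.4 74 0 0 0 -1" --pt "-3.4 2.4 74 0 0 0 -1" --pt "-3.4 2.4 74 0 0 0 -1" --force 40

```text
time: 27.2
position: [0.4437, -0.2895, 0.0437]
tool_rot: [0.681, 0.732, -0.0, -0.004]
ft_force: [-0.2, 1.0, 3.2]
grip_width: 0.0198
```

Run:
```python
from tgt import *
import pickle
c=shot("wrist","w21",(150,0,480,270),2.4)
p,r=pose();print(p,np.degrees(np.arctan2(r.as_matrix()[1,0],r.as_matrix()[0,0])),robot.get_obs()['grip_width'],robot.get_obs()['ft_force'])
pickle.dump(c,open("w21.pkl","wb"))
```

```text
[ 0.44368385 -0.28945691  0.04361366] 94.09263640918562 0.01973814911102348 [-1.37136965  0.46276402  3.82482628]
```

View pics/w21.png

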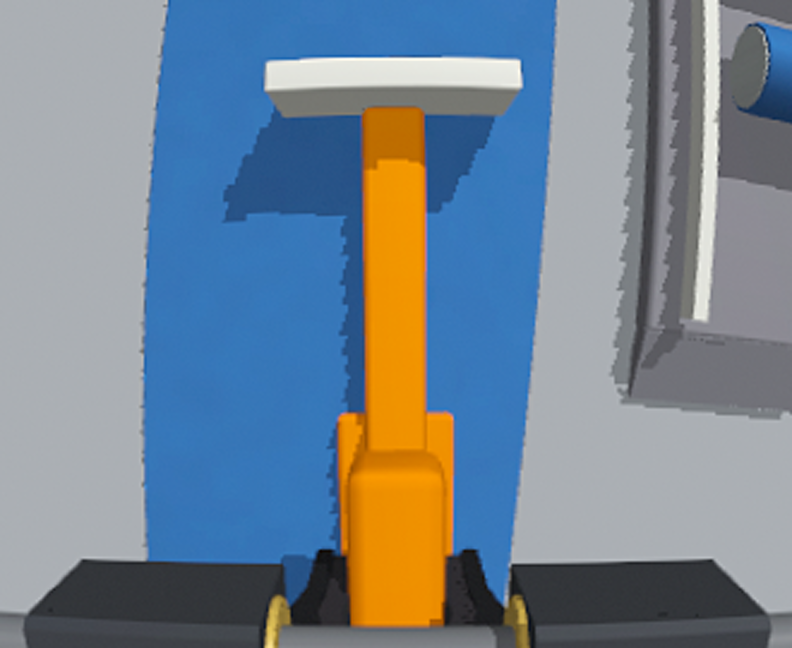

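Run:
```python
from tgt import *
for z in (.11,.055):print(move(w(0,-402,z),np.pi/2+TY))
```

```text
(array([-29.4, 114.9, -67.3]), array([-0.38, -0.33,  2.86]))
(array([-29.7, 115.3, -12.3]), array([-0.38, -0.33,  2.86]))
```

>>> carry_out --pt "0 0 -30 0 0 0 -1" --pt "0 0 -67 0 0 0 -1" --pt "-15 30 -67 0 0 2.8 -1" --pt "-29 75 -67 0 0 2.8 -1" --pt "-29 115 -67 0 0 2.8 -1" --pt "-29 115 -67 0 0 2.8 -1" --pt "-29 115 -67 0 0 2.8 -1"

```text
time: 28.12
position: [0.5598, -0.3097, 0.1089]
tool_rot: [0.699, 0.715, -0.001, -0.006]
ft_force: [-0.5, 0.4, -0.6]
grip_width: 0.0193
```

Run:
```python
from tgt import *
c=shot("wrist","w22",(150,0,480,270),2.4)
import pickle;pickle.dump(c,open("w22.pkl","wb"))
print(pose(),robot.get_obs()['grip_width']);print(move(w(0,-402,.055),np.pi/2+TY))
```

```text
(array([ 0.55941628, -0.30982848,  0.10906372]), Rotation.from_matrix(array([[-0.02248144,  0.99970476, -0.00921866],
                            [ 0.99972148,  0.02254613,  0.00697379],
                            [ 0.00717957, -0.00905931, -0.99993319]]))) 0.019806285272694842
(array([-1.5,  1.9, 54. ]), array([-0.52, -0.41,  0.06]))
```

View pics/w22.png

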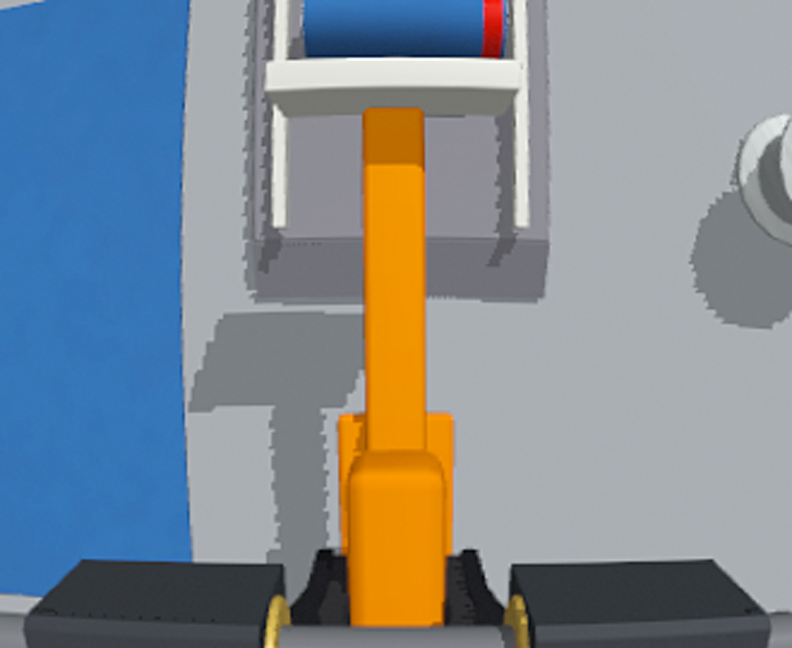

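>>> carry_out --pt "-1.5 1.9 25 0 0 0 -1" --pt "-1.5 1.9 45 0 0 0 -1" --pt "-1.5 1.9 54 0 0 0 -1" --pt "-1.5 1.9 54 0 0 0 -1"

```text
time: 28.68
position: [0.5601, -0.3106, 0.0541]
tool_rot: [0.699, 0.715, -0.001, -0.007]
ft_force: [0.2, -0.3, -0.5]
grip_width: 0.0195
```

Run:
```python
from tgt import *
c=shot("wrist","w23",(150,0,480,270),2.4)
s=shot("side","s2",(270,170,470,320),4)
print(pose(),robot.get_obs()['grip_width'],robot.get_obs()['ft_force']);print(move(w(0,-402,.055),np.pi/2+TY),move(w(0,-125,.055),np.pi/2+TY))
```

```text
(array([ 0.56111196, -0.31119618,  0.05542966]), Rotation.from_matrix(array([[-0.02239177,  0.9997123 , -0.0085986 ],
                            [ 0.99972706,  0.02244777,  0.00647292],
                            [ 0.00666408, -0.00845131, -0.99994208]]))) 0.019592872961714077 [ 0.53333481  0.47249054 -1.07247225]
(array([ 0.3, -0.3,  0.4]), array([-0.48, -0.38,  0.05])) (array([277.3,   0. ,   2.3]), array([-0.48, -0.38,  0.05]))
```

View pics/w23.png

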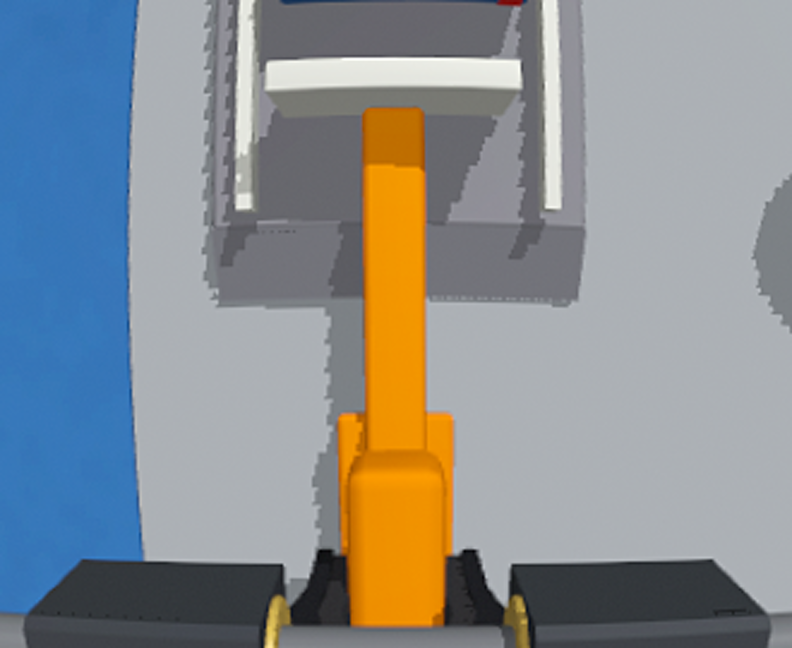

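View pics/s2.png

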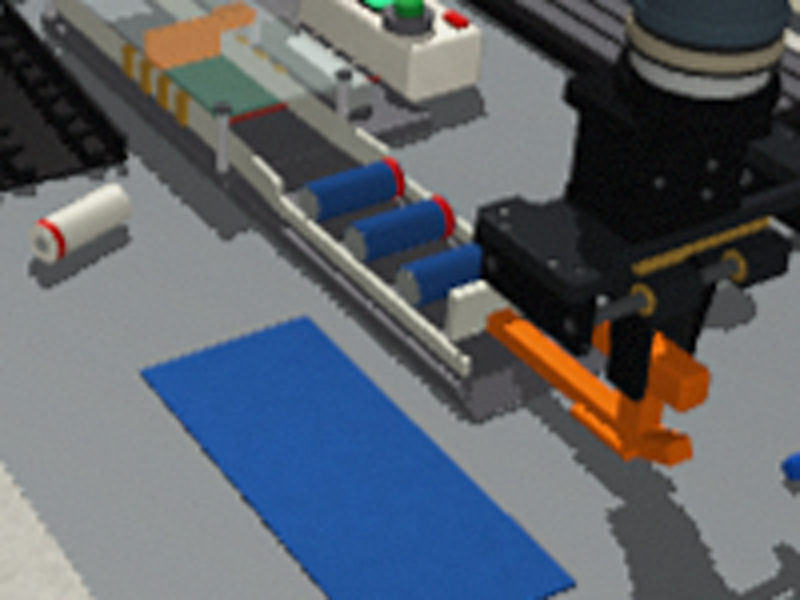

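>>> carry_out --pt "6 0 0 0 0 0 -1" --pt "12 0 0.1 0 0 0 -1" --pt "17 0 0.1 0 0 0 -1" --pt "22 0 0.2 0 0 0 -1" --pt "27 0 0.2 0 0 0 -1" --pt "32 0 0.2 0 0 0 -1" --pt "37 0 0.3 0 0 0 -1" --pt "42 0 0.3 0 0 0 -1"

```text
time: 29.78
position: [0.5601, -0.2689, 0.0554]
tool_rot: [0.699, 0.715, -0.001, -0.005]
ft_force: [0.1, 0.3, -0.8]
grip_width: 0.0196
```

```bash
cat > push.py <<'E'
from tgt import *
import sys
c=shot("wrist",sys.argv[1],(150,0,480,270),2)
if len(sys.argv)>2: shot("side",sys.argv[2],(230,130,430,280),4)
o=robot.get_obs();print(pose()[0],o['grip_width'],o['ft_force']);print(move(w(0,-125,.055),np.pi/2+TY))
E
python3 push.py w24
```

```text
[ 0.55993999 -0.26808612  0.05532341] 0.0195776972026018 [ 0.25549518  0.2403772  -1.73946468]
(array([234.2,   0.3,   2.1]), array([-0.52, -0.43,  0.07]))
```

View pics/w24.png

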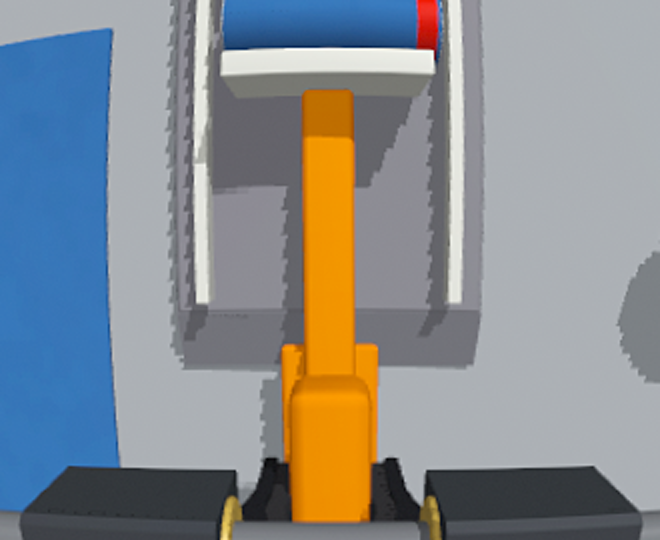

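>>> carry_out --pt "5 0 0 0 0 0 -1" --pt "10 0 0.1 0 0 0 -1" --pt "15 0 0.1 0 0 0 -1" --pt "20 0 0.2 0 0 0 -1" --pt "25 0 0.2 0 0 0 -1" --pt "30 0 0.3 0 0 0 -1" --pt "35 0 0.3 0 0 0 -1" --pt "40 0 0.4 0 0 0 -1"

```text
time: 30.82
position: [0.559, -0.2278, 0.0552]
tool_rot: [0.699, 0.715, -0.001, -0.006]
ft_force: [0.1, -0.3, -0.9]
grip_width: 0.0197
```

```bash
python3 push.py w25 s3
```

```text
[ 0.55879251 -0.22727517  0.05517416] 0.019628785470353658 [-0.38445607 -0.31518383 -1.32723844]
(array([193.3,   0.6,   1.7]), array([-0.55, -0.46,  0.1 ]))
```

View pics/w25.png

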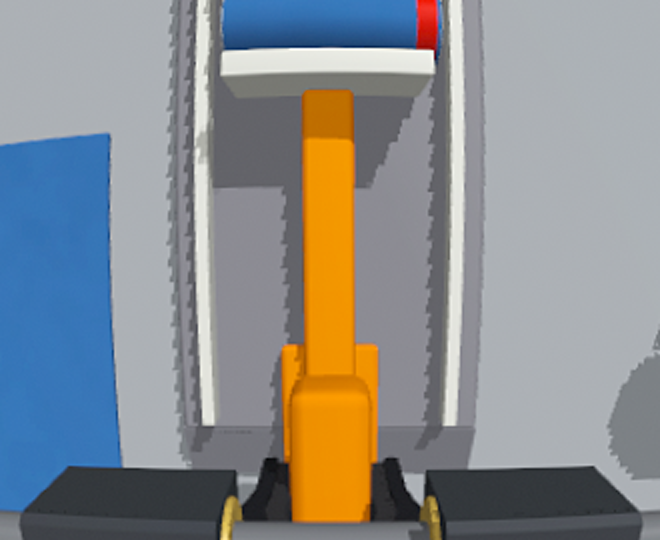

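View pics/s3.png

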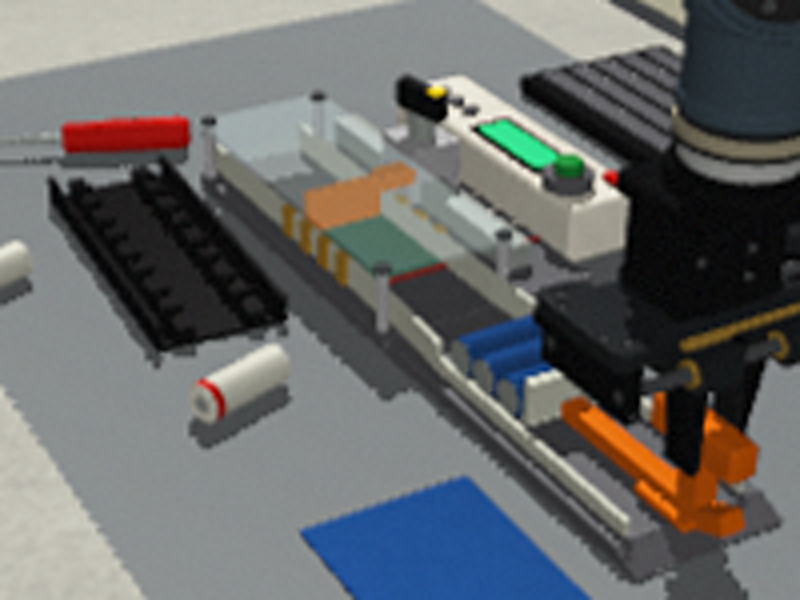

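>>> carry_out --pt "5 0 0 0 0 0 -1" --pt "10 0 0.1 0 0 0 -1" --pt "15 0 0.1 0 0 0 -1" --pt "20 0 0.2 0 0 0 -1" --pt "25 0 0.2 0 0 0 -1" --pt "30 0 0.3 0 0 0 -1" --pt "35 0 0.3 0 0 0 -1" --pt "40 0 0.4 0 0 0 -1"

```text
time: 31.92
position: [0.5579, -0.1869, 0.0551]
tool_rot: [0.699, 0.715, -0.001, -0.006]
ft_force: [-0.2, 0.3, -1.5]
grip_width: 0.0197
```

```bash
python3 push.py w26 s4
```

```text
[ 0.55763896 -0.18651814  0.05504923] 0.01981986679650713 [-0.32005903  0.81503147 -0.97431545]
(array([152.6,   0.9,   1.3]), array([-0.58, -0.49,  0.14]))
```

View pics/w26.png

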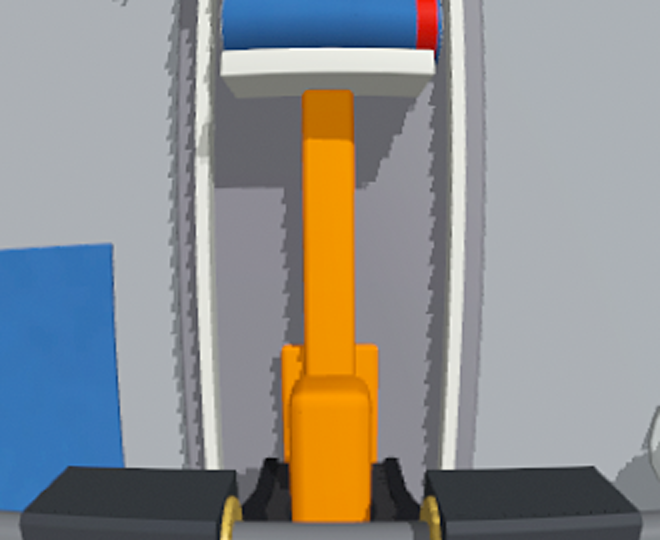

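View pics/s4.png

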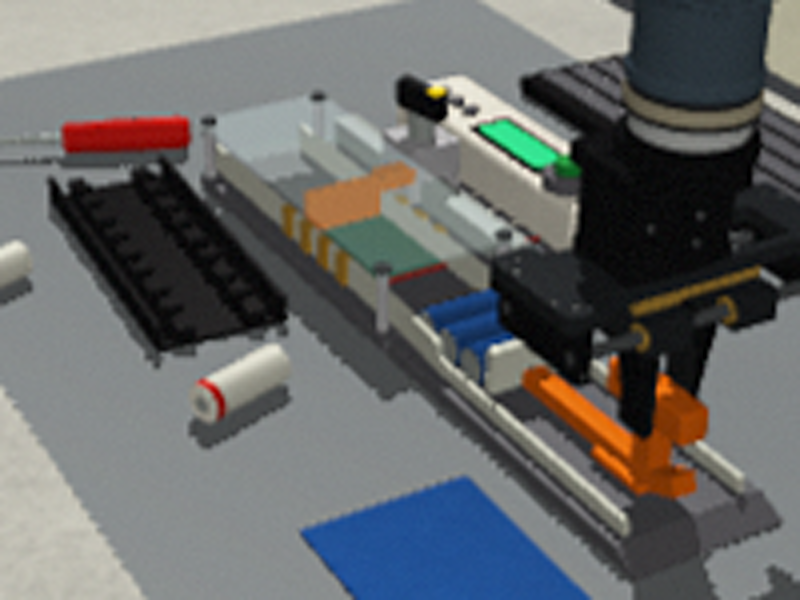

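>>> carry_out --pt "5 0 0 0 0 0 -1" --pt "10 0.2 0.1 0 0 0 -1" --pt "15 0.3 0.1 0 0 0 -1" --pt "20 0.3 0.2 0 0 0 -1" --pt "25 0.3 0.2 0 0 0 -1" --pt "30 0.4 0.3 0 0 0 -1" --pt "35 0.4 0.3 0 0 0 -1" --pt "40 0.4 0.4 0 0 0 -1"

```text
time: 33.02
position: [0.5571, -0.1462, 0.055]
tool_rot: [0.699, 0.715, -0.001, -0.007]
ft_force: [0.3, 0.3, -0.6]
grip_width: 0.0198
```

```bash
python3 push.py w27 s5
```

```text
[ 0.55685268 -0.14578723  0.05494968] 0.01952986159194362 [-0.42236762  0.01491157 -0.60620892]
(array([111.8,   0.8,   0.9]), array([-0.61, -0.51,  0.17]))
```

View pics/w27.png

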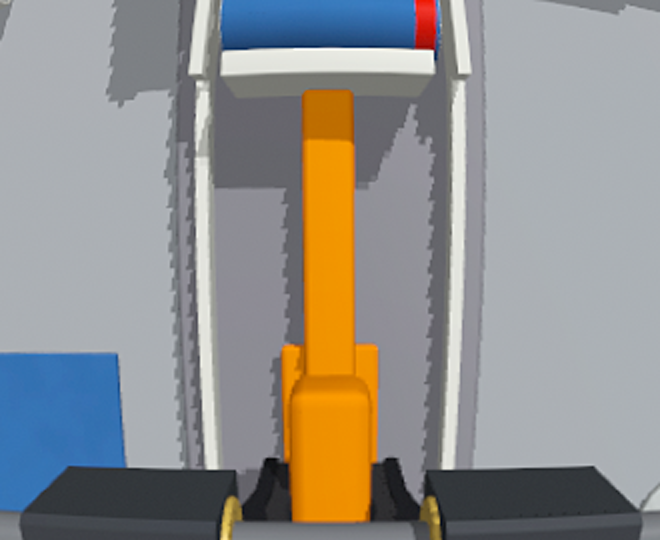

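View pics/s5.png

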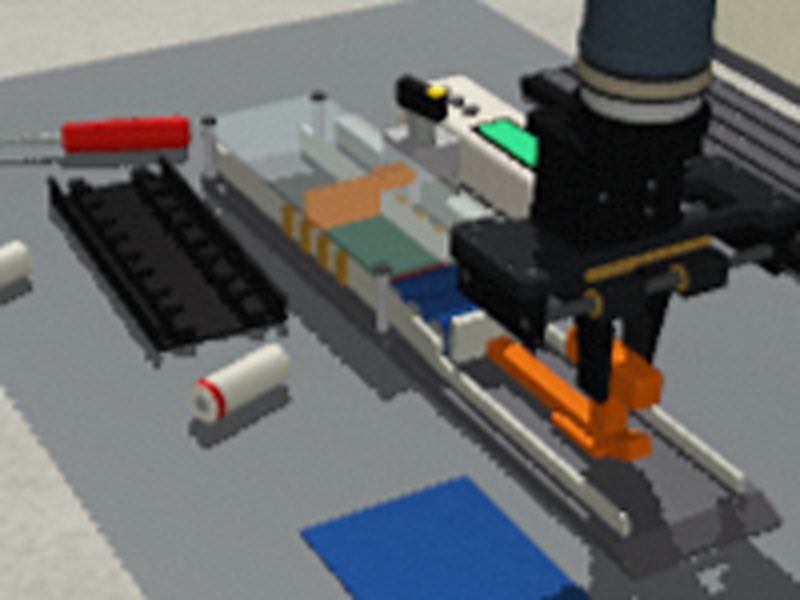

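>>> carry_out --pt "5 0.2 0 0 0 0 -1" --pt "10 0.3 0.1 0 0 0 -1" --pt "15 0.4 0.1 0 0 0 -1" --pt "20 0.4 0.2 0 0 0 -1" --pt "25 0.5 0.2 0 0 0 -1" --pt "30 0.5 0.3 0 0 0 -1" --pt "35 0.5 0.3 0 0 0 -1" --pt "40 0.5 0.4 0 0 0 -1"

```text
time: 34.12
position: [0.5564, -0.1055, 0.0549]
tool_rot: [0.698, 0.716, -0.001, -0.007]
ft_force: [-0.3, -0.6, -0.3]
grip_width: 0.0195
```

```bash
python3 push.py w28 s6
```

```text
[ 0.55613985 -0.10509564  0.05483091] 0.019472417673914888 [-1.10860036  0.27751951 -1.19420497]
(array([71.1,  0.5,  0.5]), array([-0.64, -0.53,  0.2 ]))
```

View pics/w28.png

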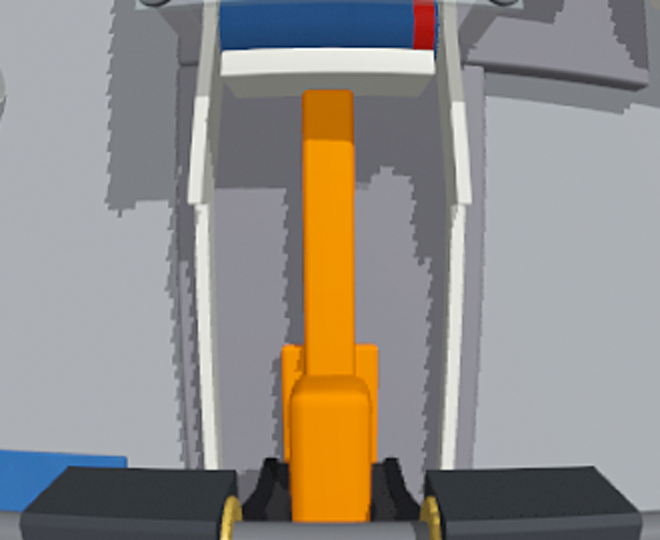

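View pics/s6.png

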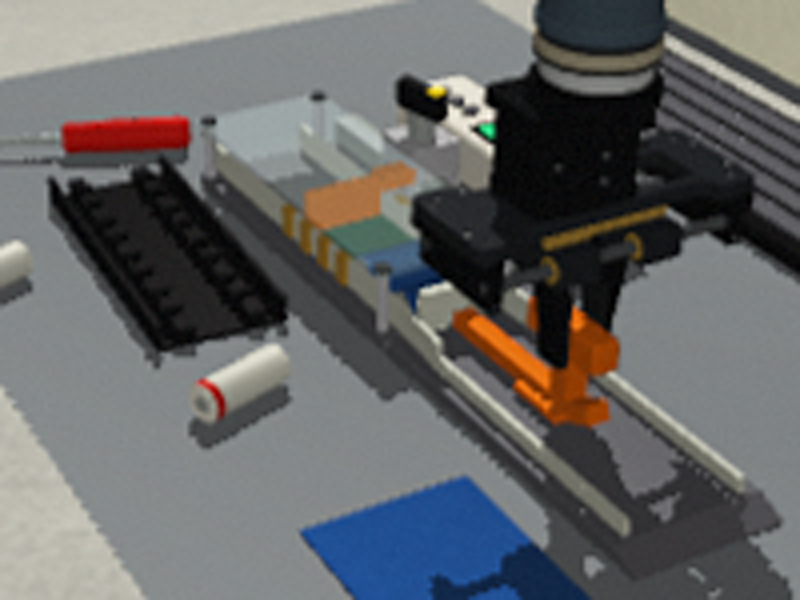

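>>> carry_out --pt "5 0.2 0 0 0 0 -1" --pt "10 0.2 0.1 0 0 0 -1" --pt "15 0.2 0.1 0 0 0 -1" --pt "20 0.2 0.2 0 0 0 -1" --pt "25 0.2 0.2 0 0 0 -1" --pt "30 0.2 0.3 0 0 0 -1" --pt "35 0.2 0.3 0 0 0 -1" --pt "40 0.2 0.4 0 0 0 -1"

```text
time: 35.22
position: [0.5553, -0.0648, 0.0548]
tool_rot: [0.698, 0.716, -0.001, -0.007]
ft_force: [0.3, 1.3, -0.3]
grip_width: 0.0195
```

```bash
python3 push.py w29 s7
```

```text
[ 0.55513235 -0.06445604  0.05478632] 0.019494227206218122 [-0.51514131  0.90133657 -1.30231021]
(array([30.5,  0.5,  0.1]), array([-0.66, -0.55,  0.23]))
```

View pics/s7.png

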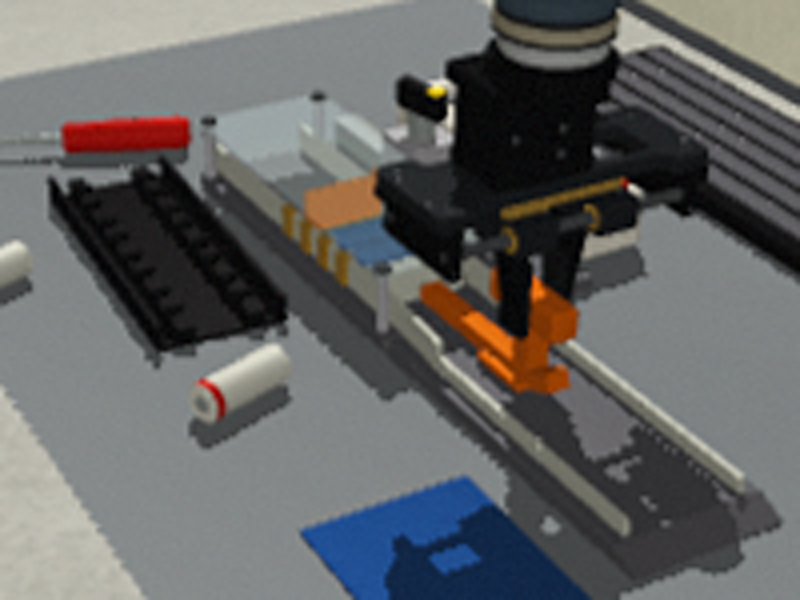

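View pics/w29.png

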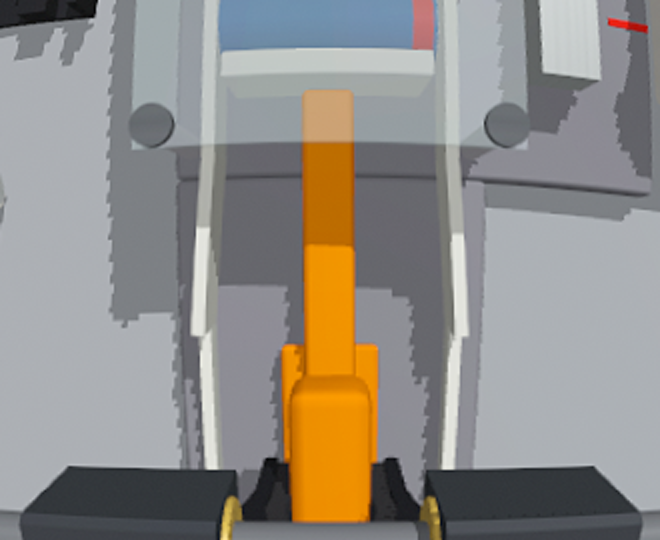

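>>> carry_out --pt "4 0.2 0 0 0 0 -1" --pt "8 0.2 0 0 0 0 -1" --pt "12 0.2 0 0 0 0 -1" --pt "15 0.2 0 0 0 0 -1" --pt "18 0.2 0 0 0 0 -1" --pt "21 0.2 0 0 0 0 -1" --pt "24 0.2 0 0 0 0 -1" --pt "26 0.2 0 0 0 0 -1"

```text
time: 36.33
position: [0.5546, -0.0382, 0.055]
tool_rot: [0.698, 0.716, -0.001, -0.008]
ft_force: [0.2, 0.5, 0.2]
grip_width: 0.0201
```

```bash
sed -i 's/(150,0,480,270),2)/(210,0,440,130),3.4)/' push.py; python3 push.py w30 s8
```

```text
[ 0.55458846 -0.03819437  0.05502372] 0.019754142187386428 [-0.50232859  0.77996835 -1.21784081]
(array([4.2, 0.4, 0.1]), array([-0.67, -0.56,  0.25]))
```

View pics/w30.png

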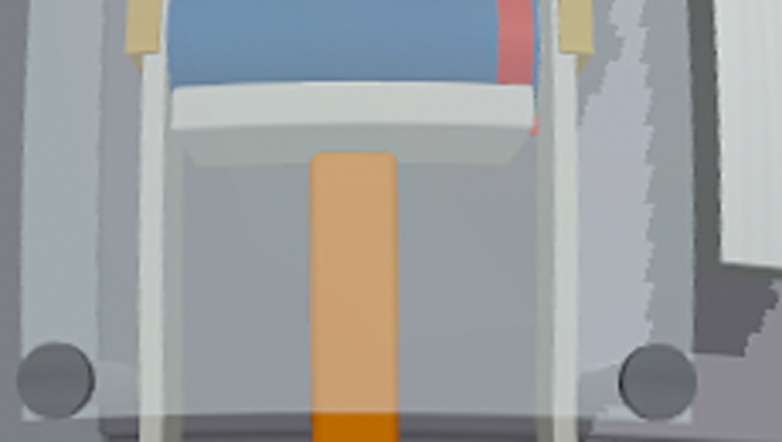

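View pics/s8.png

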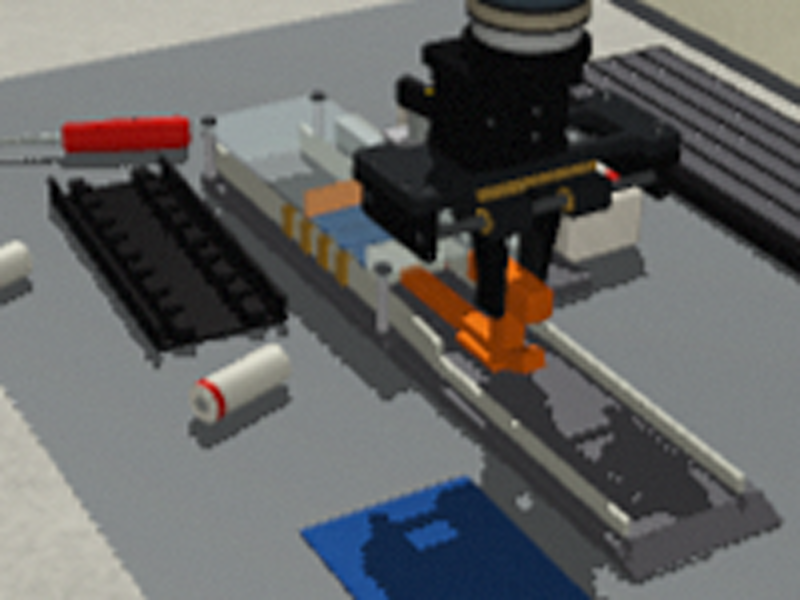

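>>> carry_out --pt "1 0.2 0 0 0 0 -1" --pt "2 0.2 0 0 0 0 -1" --pt "3 0.2 0 0 0 0 -1" --pt "4 0.2 0 0 0 0 -1" --pt "4 0.2 0 0 0 0 -1"

```text
time: 37.05
position: [0.5547, -0.0341, 0.0551]
tool_rot: [0.698, 0.716, -0.001, -0.008]
ft_force: [-1.0, -0.3, -0.6]
grip_width: 0.0197
```

```bash
python3 push.py w31 s9
```

```text
[ 0.55466825 -0.034163    0.05505155] 0.01948922922030129 [-0.43052448  0.1156914  -0.53736718]
(array([0.2, 0.2, 0.1]), array([-0.67, -0.56,  0.25]))
```

View pics/w31.png

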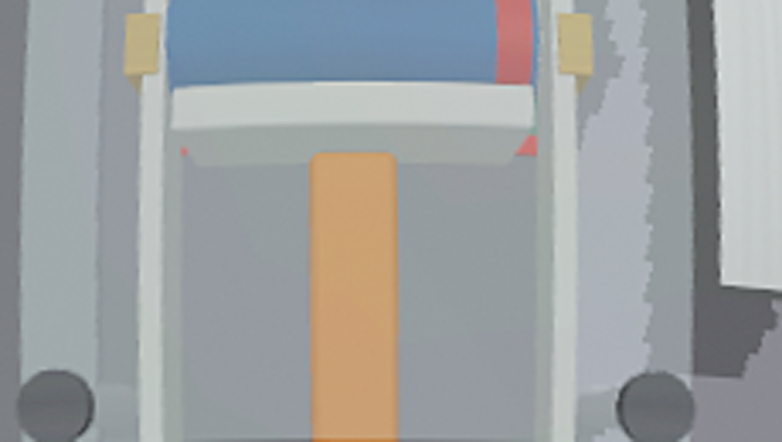

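View pics/s9.png

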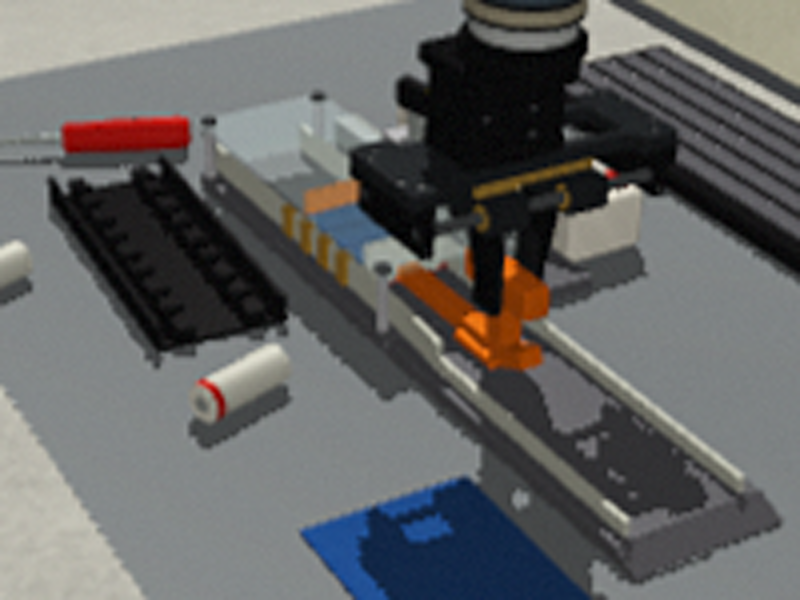

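>>> carry_out --pt "0.7 0 0 0 0 0 -1" --pt "1.4 0 0 0 0 0 -1" --pt "2 0 0 0 0 0 -1" --pt "2 0 0 0 0 0 -1"

```text
time: 37.65
position: [0.5551, -0.0335, 0.0553]
tool_rot: [0.698, 0.716, -0.001, -0.006]
ft_force: [-0.6, -5.5, -1.4]
grip_width: 0.0197
```

```bash
python3 push.py w32
```

```text
[ 0.55513599 -0.03339941  0.05528071] 0.019731039123408733 [-0.54179996 -5.61342136 -0.10991212]
(array([-0.6, -0.3,  0.3]), array([-0.61, -0.44,  0.3 ]))
```

View pics/w32.png

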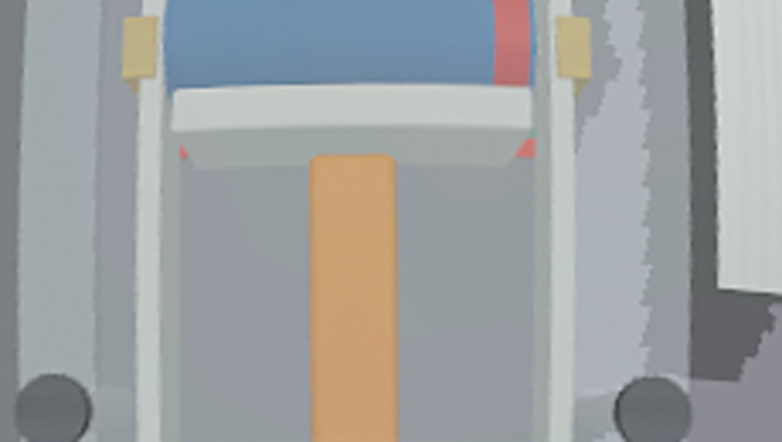

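>>> carry_out --pt "0 0 0 0 0 0 -1" --pt "-1 0 0 0 0 0 -1" --pt "-2 0 0 0 0 0 -1" --pt "-4 0 0 0 0 0 -1" --pt "-8 0 0 0 0 0 -1" --pt "-14 0 0 0 0 0 -1" --pt "-20 0 0 0 0 0 -1" --pt "-26 0 0 0 0 0 -1"

```text
time: 38.7
position: [0.5558, -0.06, 0.0551]
tool_rot: [0.698, 0.716, -0.001, -0.006]
ft_force: [0.5, 0.2, -0.1]
grip_width: 0.0198
```

```bash
python3 push.py w33 s10
```

```text
[ 0.55605325 -0.06031713  0.0550986 ] 0.019449914031472035 [-0.17865646  0.68634212 -1.34151356]
(array([26.4, -0.5,  0.3]), array([-0.59, -0.42,  0.24]))
```

View pics/w33.png

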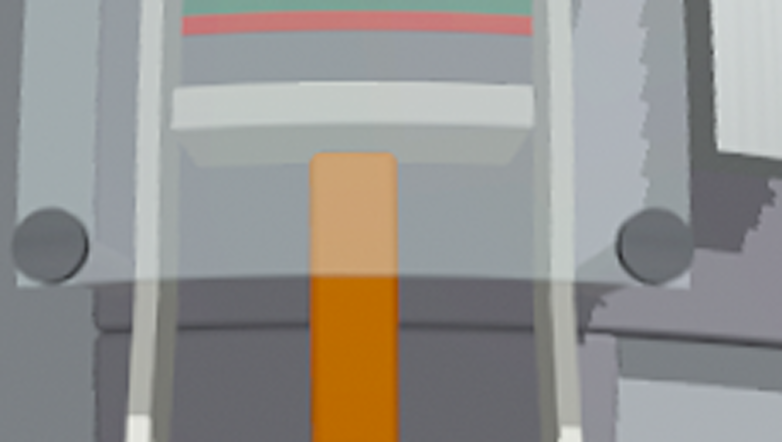

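View pics/s10.png

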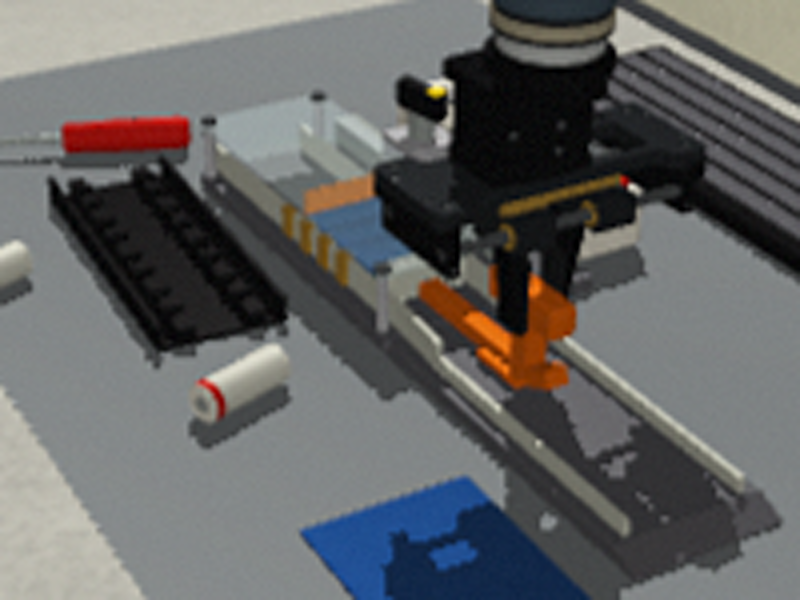

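>>> carry_out --pt "-15 0 -0.1 0 0 0 -1" --pt "-35 0 -0.3 0 0 0 -1" --pt "-60 0 -0.5 0 0 0 -1" --pt "-85 0 -0.7 0 0 0 -1" --pt "-110 0 -1 0 0 0 -1" --pt "-130 0 -10 0 0 0 -1" --pt "-140 0 -40 0 0 0 -1" --pt "-150 0 -60 0 0 0 -1"

```text
time: 39.8
position: [0.5608, -0.2125, 0.1156]
tool_rot: [0.698, 0.716, -0.001, -0.005]
ft_force: [-0.3, -0.2, -0.5]
grip_width: 0.0197
```

Run:
```python
from tgt import *
c=shot("wrist","w34",None,1.25)
for z in (.11,.046): print(pose()[0],move([.4247,-.2870,z],np.radians(90)),robot.get_obs()['grip_width'])
```

```text
[ 0.56263812 -0.2146002   0.11822704] (array([ -69. , -139.6,    8.6]), array([-0.24, -0.15,  1.4 ])) 0.019833901870115567
[ 0.56263812 -0.2146002   0.11822704] (array([ -69.2, -139.4,   72.6]), array([-0.24, -0.15,  1.4 ])) 0.019833901870115567
```

View pics/w34.png

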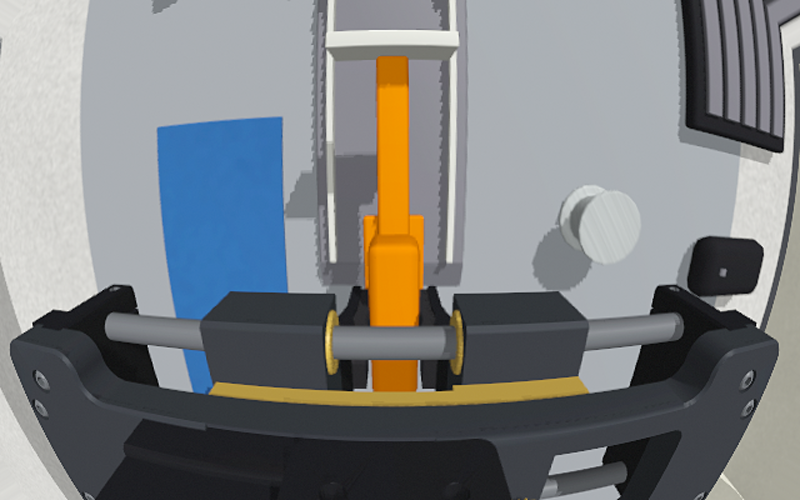

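>>> carry_out --pt "-20 -40 0 0 0 1.4 -1" --pt "-40 -80 0 0 0 1.4 -1" --pt "-69 -120 0 0 0 1.4 -1" --pt "-69 -139.5 8 0 0 1.4 -1" --pt "-69 -139.5 8 0 0 1.4 -1" --pt "-69 -139.5 8 0 0 1.4 -1"

```text
time: 40.6
position: [0.4258, -0.2874, 0.111]
tool_rot: [0.707, 0.707, -0.0, -0.002]
ft_force: [0.0, 0.8, -0.6]
grip_width: 0.0195
```

Run:
```python
from tgt import *
import pickle
c=shot("wrist","w35",(150,0,480,270),2.4);pickle.dump(c,open("w35.pkl","wb"))
for z in (.11,.046): print(pose()[0],move([.4247,-.2870,z],np.radians(90)),robot.get_obs()['grip_width'])
```

```text
[ 0.42606204 -0.28731634  0.11096446] (array([ 0.3, -1.4,  1. ]), array([-0.16, -0.08,  0.05])) 0.019099616264943057
[ 0.42606204 -0.28731634  0.11096446] (array([ 0.2, -1.2, 65. ]), array([-0.16, -0.08,  0.05])) 0.019099616264943057
```

View pics/w35.png

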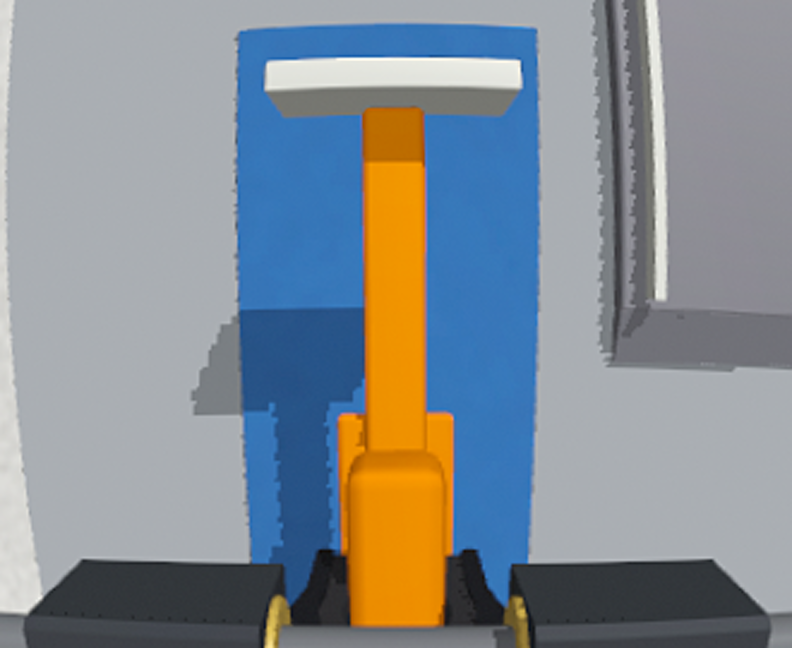

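Run:
```python
from h import *
import pickle;c=pickle.load(open("w35.pkl","rb"))
print([at(c,u/2.4+150,v/2.4,.003,True).round(4).tolist() for u,v in [(240,30),(537,29),(250,560),(533,560)]])
```

```text
[[0.3691, -0.1187, 0.003], [0.478, -0.1189, 0.003], [0.3685, -0.3234, 0.003], [0.4806, -0.3232, 0.003]]
```

>>> carry_out --pt "-0.4 -2 25 0 0 0 -1" --pt "-0.4 -2 50 0 0 0 -1" --pt "-0.4 -2 62 0 0 0 -1" --pt "-0.4 -2 66 0 0 0 -1" --pt "-0.4 -2 66.5 0 0 0 -1"

```text
time: 41.28
position: [0.4244, -0.2878, 0.0447]
tool_rot: [0.707, 0.708, -0.001, -0.001]
ft_force: [-0.7, 0.1, -1.3]
grip_width: 0.02
```

Run:
```python
from tgt import *
import pickle
o=robot.get_obs();print(o['ft_force'],o['grip_width'])
for z in (.0436,): print(pose()[0],move([.4240,-.2877,z],np.radians(90)))
```

```text
[-0.66931103  0.1188265  -1.30724716] 0.02003404859070171
[ 0.42440692 -0.28778414  0.04470517] (array([ 0.1, -0.4,  1.1]), array([-0.13, -0.05,  0.07]))
```

Lower the last millimetre, release and rise.

>>> carry_out --pt "0 0 1 0 0 0 -1" --pt "0 0 1.2 0 0 0 -1" --pt "0 0 1.2 0 0 0 -0.4" --pt "0 0 1.2 0 0 0 -0.2" --pt "0 0 1.2 0 0 0 0" --pt "0 0 1.2 0 0 0 0" --pt "0 0 -30 0 0 0 0" --pt "0 0 -80 0 0 0 0"

```text
time: 42.28
position: [0.4236, -0.2869, 0.1241]
tool_rot: [0.707, 0.708, -0.0, -0.003]
ft_force: [0.3, -0.2, 0.6]
grip_width: 0.0436
```

>>> carry_out --pt "-20 0 -50 0 0 0 0" --pt "-60 0 -80 0 0 0 0" --pt "-60 0 -80 0 0 0 0"

```text
time: 42.65
position: [0.4258, -0.3517, 0.2071]
tool_rot: [0.707, 0.707, -0.001, 0.001]
ft_force: [0.6, 0.3, 0.6]
grip_width: 0.0437
```

Run:
```python
from tgt import *
import pickle
c=shot("wrist","w36",(200,0,440,220),2.7);pickle.dump(c,open("w36.pkl","wb"));shot("side","s11",(230,130,430,330),3)
print(pose()[0])
```

```text
[ 0.42355387 -0.34683503  0.20367474]
```

View pics/w36.png

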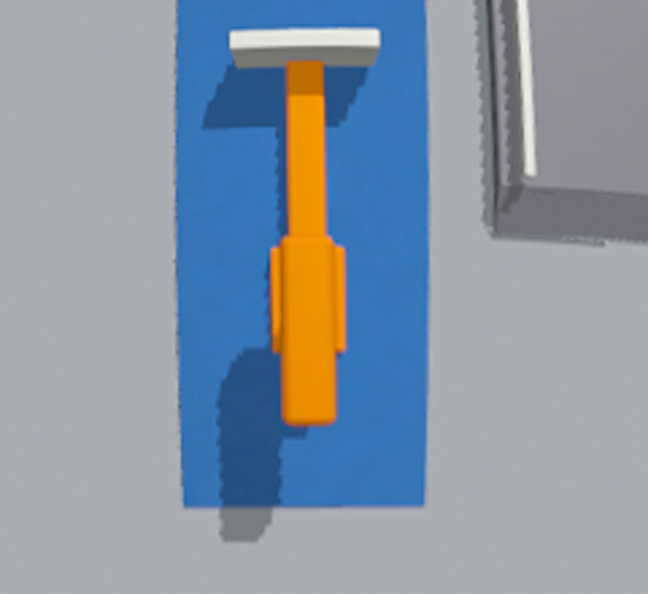

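View pics/s11.png

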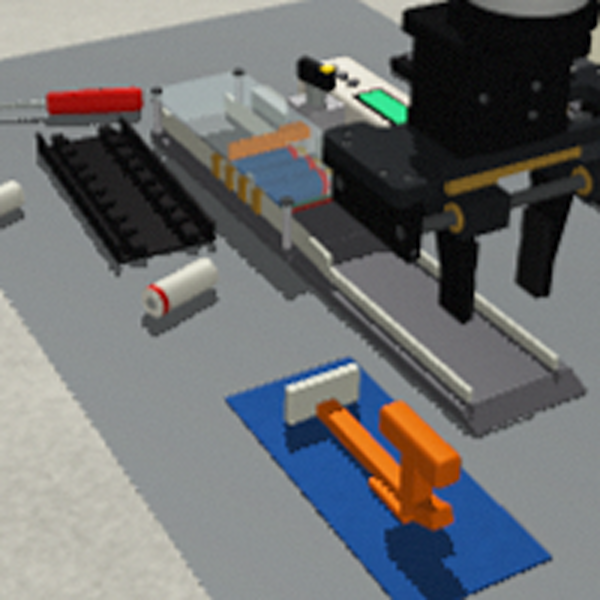

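Run:
```python
from tgt import *
b=w(140,4,.12);print(b,pose()[0],move(b,np.radians(91.2)))
```

```text
[np.float64(0.6920816503718489), np.float64(0.09800884364555491), 0.12] [ 0.42355387 -0.34683503  0.20367474] (array([444.3, 269.1,  84.4]), array([-0.34, -0.31, -1.19]))
```

>>> carry_out --pt "50 30 0 0 0 0 -1" --pt "100 65 0 0 0 0 -1" --pt "150 105 0 0 0 0 -1" --pt "200 140 0 0 0 0 -1" --pt "250 175 0 0 0 0 -1" --pt "300 210 0 0 0 0 -1" --pt "350 240 0 0 0 0 -1" --pt "350 240 0 0 0 0 -1"

```text
time: 43.75
position: [0.6631, 0.0086, 0.2017]
tool_rot: [0.705, 0.71, -0.001, -0.006]
ft_force: [0.4, -0.6, 0.0]
grip_width: 0.0004
```

Run:
```python
from tgt import *
import pickle
c=shot("wrist","w37",None,1.25);save(c,"w37a",(140,20,400,230),3);pickle.dump(c,open("w37.pkl","wb"))
b=w(140,4,.12);print(b,pose()[0],move(b,np.radians(91.2)))
```

```text
[np.float64(0.6920816503718489), np.float64(0.09800884364555491), 0.12] [0.66201404 0.00624227 0.20176538] (array([91.1, 31.4, 82. ]), array([-0.61, -0.34, -0.92]))
```

View pics/w37a.png

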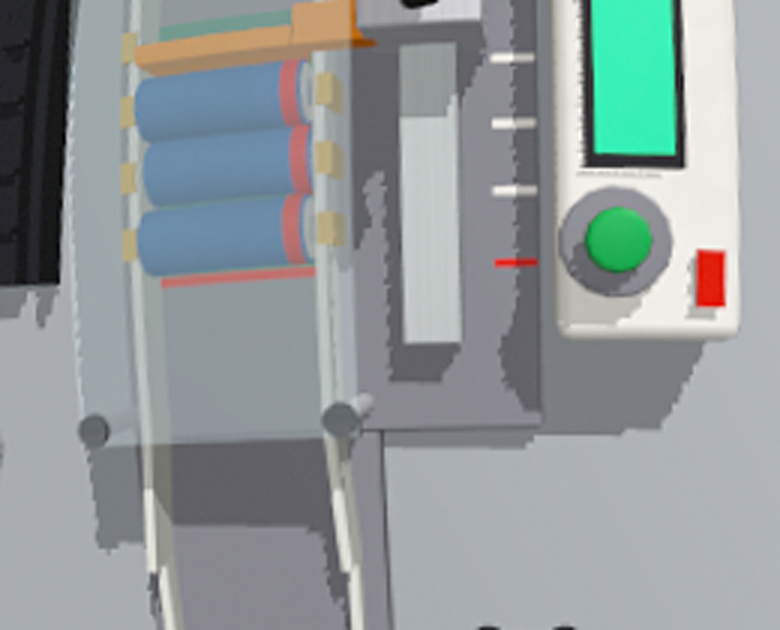

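Run:
```python
from tgt import *
import pickle;c=pickle.load(open("w37.pkl","rb"))
A=lambda u,v,z:at(c,u/3+140,v/3+20,z,True)
print(A(620,239,.066),w(140,4,.066))
r=R.from_euler('z',TY);L=lambda P:(r.inv().apply(P-np.array([*O,0]))*1e3).round(1)
print("lower edge cell silhouettes", L(A(220,273,.025)),L(A(240,277,.012)),"stop top front",L(A(230,57,.047)), L(A(230,68,.03)))
```

```text
[0.69224012 0.09785084 0.066     ] [np.float64(0.6920816503718489), np.float64(0.09800884364555491), 0.066]
lower edge cell silhouettes [-4.7 -1.  25. ] [-1.  -2.7 12. ] stop top front [ 7.6 76.5 47. ] [ 2.1 76.8 30. ]
```

>>> carry_out --pt "45 16 20 0 0 0 -1" --pt "91 31.4 60 0 0 0 -1" --pt "91 31.4 82 0 0 0 -1" --pt "91 31.4 82 0 0 0 -1" --pt "91 31.4 82 0 0 0 -1"

```text
time: 44.42
position: [0.6919, 0.0965, 0.1204]
tool_rot: [0.706, 0.708, -0.002, -0.006]
ft_force: [0.4, -0.3, 0.6]
grip_width: 0.0005
```

Run:
```python
from tgt import *
o=robot.get_obs();print(o['ft_force']);print(pose()[0],move(w(140,4,.0605)),move(w(140,4,.069)))
```

```text
[ 0.39612504 -0.25859875  0.6293485 ]
[0.69190035 0.09648001 0.12041266] (array([ 1.2,  0.8, 59.9]), array([0., 0., 0.])) (array([ 1.2,  0.7, 51.4]), array([0., 0., 0.]))
```

>>> carry_out --pt "1.2 0.8 30 0 0 0 -1" --pt "1.2 0.8 48 0 0 0 -1" --pt "1.2 0.8 54 0 0 0 -1" --pt "1.2 0.8 57 0 0 0 -1" --pt "1.2 0.8 59 0 0 0 -1" --pt "1.2 0.8 60 0 0 0 -1" --pt "1.2 0.8 60 0 0 0 -1"

```text
time: 45.3
position: [0.6925, 0.0978, 0.0614]
tool_rot: [0.706, 0.708, -0.002, -0.005]
ft_force: [-3.2, -2.3, 4.8]
grip_width: 0.0007
```

>>> carry_out --pt "0 0 1 0 0 0 -1" --pt "0 0 2 0 0 0 -1" --pt "0 0 2 0 0 0 -1" --pt "0 0 2 0 0 0 -1"

```text
time: 45.8
position: [0.6925, 0.0977, 0.0614]
tool_rot: [0.706, 0.708, -0.002, -0.005]
ft_force: [-4.2, -1.4, 10.0]
grip_width: 0.0005
```

Run:
```python
from tgt import *
shot("wrist","w38",None,1.25);o=robot.get_obs();print(o['ft_force'],pose()[0])
```

```text
[-3.02319972 -1.2975339   9.16201586] [0.69253099 0.09772158 0.06133762]
```

View pics/w38.png

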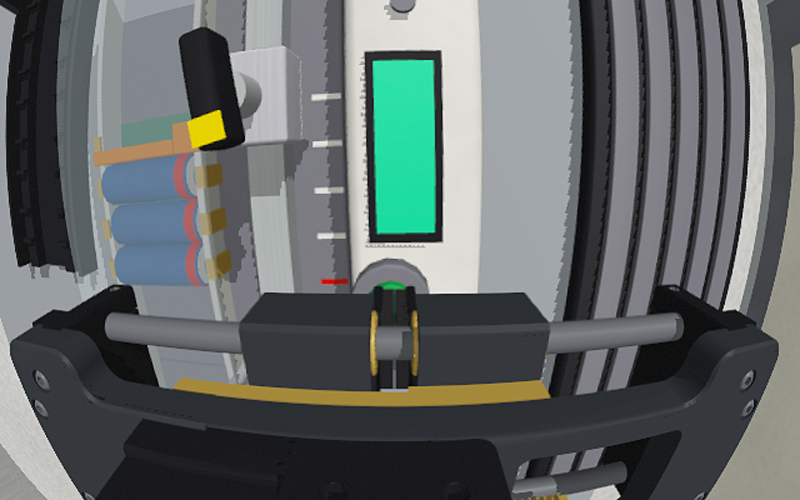

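>>> carry_out --pt "0 0 -10 0 0 0 -1" --pt "0 0 -50 0 0 0 -1" --pt "-30 -20 -110 0 0 0 -1" --pt "-80 -40 -150 0 0 0 -1" --pt "-120 -60 -150 0 0 0 -1" --pt "-120 -60 -150 0 0 0 -1" --pt "-120 -60 -150 0 0 0 -1"

```text
time: 46.72
position: [0.6347, -0.0229, 0.2114]
tool_rot: [0.706, 0.708, -0.001, -0.005]
ft_force: [-0.4, 0.3, -0.4]
grip_width: 0.0006
```

Run:
```python
from tgt import *
import pickle
c=shot("wrist","w39");pickle.dump(c,open("w39.pkl","wb"));save(c,"w39a",(190,0,430,200),3.2);save(shot("top"),"t3",(200,110,460,270),3);save(shot("side"),"s12",(230,130,430,330),3);print(pose()[0])
```

```text
[ 0.63462847 -0.02186798  0.21062573]
```

View pics/w39a.png

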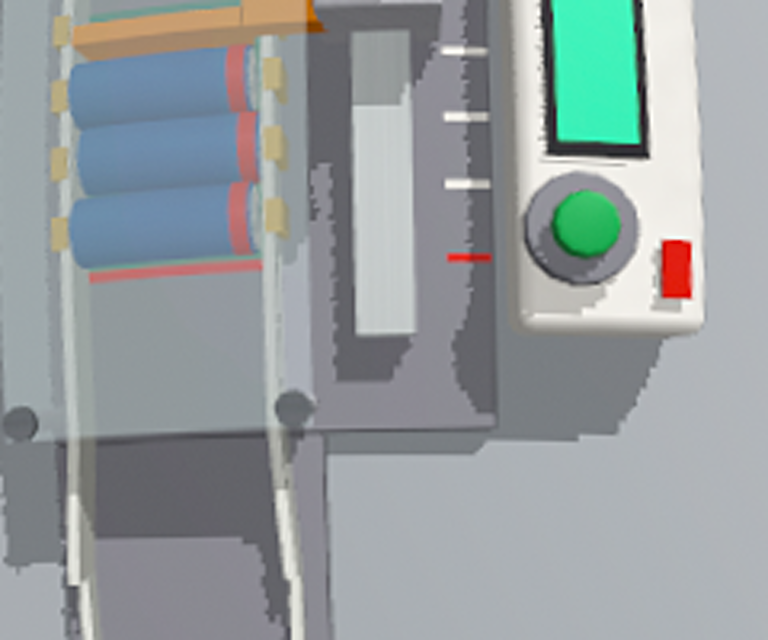

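View pics/t3.png

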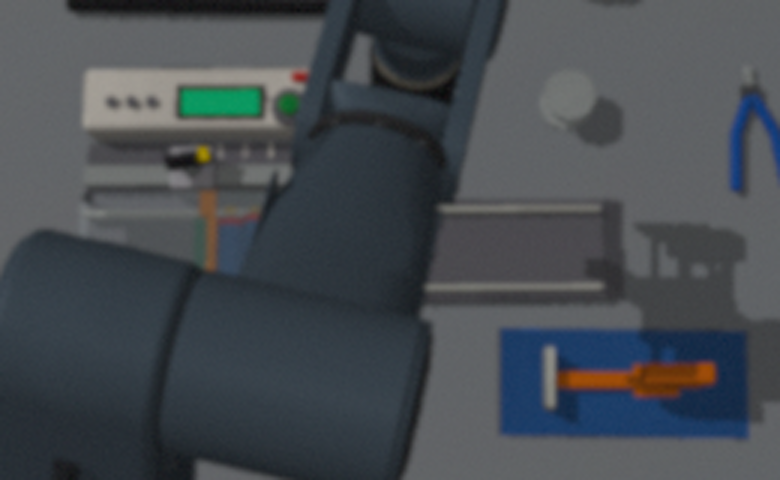

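View pics/s12.png

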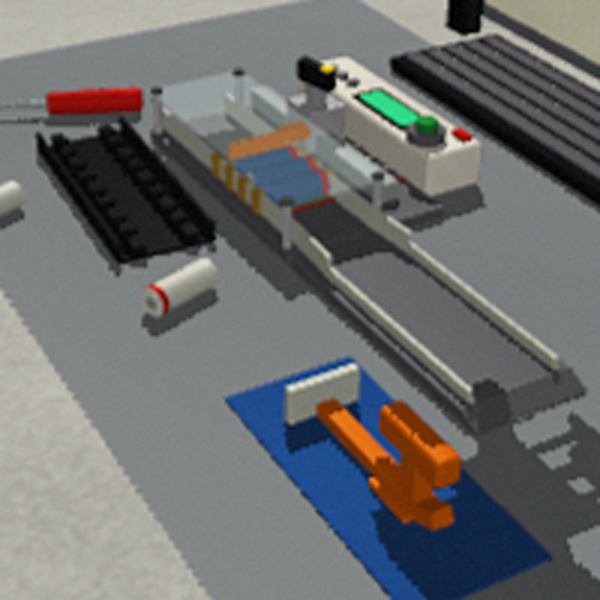

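```bash
python3 -c "
from rig import robot
print(robot.hand_in())"
```

```text
the job is handed in; nothing more can be done
None
```

The cell tester is set up for the three cells in the tray, and I handed the job in at about 47 s of the 210 s.

**What I did:**
- **Stop:** I loosened the knob, slid the stop to the third tick and clamped it again.
- **Cells:** I laid all three across the track with their plus ends towards the rail. I rolled them in with the paddle at about 40 mm/s until they pressed on the stop at about 5.6 N.
- **Finish:** I parked the paddle upright on its mat mark, then pressed the green start button. Other tools and look-alikes were left alone.

**Last checks:**
- **Row:** the three cells lie touching against the stop, and the row starts at the index line within about 1 mm.
- **Stop position:** after clamping it measured about 78.4 mm. A later oblique view through the guard gave about 76.7 mm, but that view also placed the index line about 2 mm low, so I trusted the first reading.
- **Clamp:** the knob is at about 1.39 rad, which is past the tight point of 1.1.
- **Button:** it bottomed out, with the force rising to 10 N at a steady height, and sprang back.
- **Paddle:** it stands within a few millimetres of its mark. At the start it stood about 11 mm off the mat's centre line and turned about 4°; I parked it on the mark and straight.

The only sign of the grip slackening was a small change in finger opening during the final knob turn. The knob still reached its angle.

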